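# Load the packing sled and hold it in the squaring corner

## Task

Make up the gift pack on the plywood packing sled while it still stands away from the corner stop: lay the wooden disc flat in the middle of the sled, in the ring marked there, then stand the loose can of nuts upright and centred on the disc, and let go of it. Then press the sled (the steel post is there to move it by) with the fingers into the corner of the two aluminium fences so that it bears firmly against both at once, with the pack still centred on it, ready for the strap. Finish while still pressing: do not let go of the sled at the end, keep it pushed against both fences.

Things in the scene. Friction and masses are not known exactly. Their poses are not given: they have to be found in the camera images.
- sled: loose packing sled, about 0.4 kg: a square plywood plate 130 x 130 mm, 18 mm thick, flat on the table on a slick glide (it slides easily), with a thin dark ring 65 mm across drawn round its centre. Origin at the centre of its underside, z up; its +x and -y edges go against the fences; a steel post stands at its (-x, +y) corner, about 29 mm clear of a can in the middle
- sled_post (a point): centre of the top of the steel post of the sled: round, 18 mm across, 45 mm tall above the plate, so its top is 63 mm above the table; at x = -52 mm, y = +52 mm in the sled's frame. It may be gripped from any side
- sled_seat (a point): centre of the marked ring on the top face of the sled, 18 mm above the table; where the disc goes
- sled_corner (a point): the sled's (+x, -y) corner, at the underside: the one that goes into the corner of the fences, at 65, -65, 0 mm in the sled's frame
- jig: corner stop screwed to the table, it cannot move. Origin on the table at the inner corner, where the inner faces of the two fences would meet; z up; the sled belongs in its (-x, +y) quarter, so the sled's centre is at (-65, +65) mm in this frame when home, with their x axes parallel
- jig_corner (a point): the inner corner of the fences at table height (the jig's origin); sled_corner meets it when the sled is home
- fence_far: aluminium fence bar farther from the robot, 138 x 20 mm, 30 mm high, fixed; its inner face is the plane x = 0 of the jig's frame, from y = +12 mm to y = +150 mm (the bars stop 12 mm short of the corner). Origin and axes as the jig's. Both bars are faced on the inside with slick white plastic (friction about 0.15), so the sled slides along them easily
- fence_side: the same bar at the robot's right; its inner face is the plane y = 0 of the jig's frame, from x = -12 mm to x = -150 mm. Origin and axes as the jig's
- disc: plain round wooden disc, 60 mm across, 16 mm thick, 50 g, lying flat on the table; origin at the centre of its underside, z up
- can: the one loose can of brown nuts with a white lid, standing by itself on the table (the tall stacks of cans are fixed and are not it): 70 mm across, 45 mm high, 145 g; origin at the centre of its underside, z up; grasp it round the body from above
There are look-alikes about, which are no part of the job. Of the things like the disc, leave any that is orange; of the rest the smaller one is meant.

How it is judged:
By the outcome, as a careful person would: the job done as asked, in the order asked, and still so for the second after the job is handed in, while the arm keeps its last pose, push and grip.
It also fails if it takes over 72 s, if anything falls off the work surface, if the arm or the gripper's body presses on something with over 40 N, if the wrist force passes 120 N, or if a joint passes its speed limit or range.

## Robot

A 6-joint arm with a two-finger parallel gripper is mounted at the origin on a cart in front of the work surface, level with it; the furniture and walls round the work are solid. World frame = base frame: x ahead of the robot, y to its left, z up, the work surface at z = 0. Lengths are in mm, angles in rad, forces in N, time in s.
With the tool pointing down it reaches from about 400 to 925 mm from the base axis. Payload 12.5 kg.
Tool frame: the origin (TCP) lies on the mounting face of the last link; the fingertips stand 190 mm ahead of it and the grasp point (between the pads) lies 171 mm ahead of it (env.grasp_offset is the distance from the TCP to the grasp point, in mm); z points along the fingers, y is the direction in which the jaws open and shut (so a half turn about z gives the same grasp; the last joint's range is limited). The gripper opens to 95 mm and grips with 3 to 60 N. Pads are 20 mm wide; open, the fingers measure 119 mm over their backs; the gripper's body (75 mm by 180 mm) begins 59 mm behind the grasp point.
Start: joints at [-1.399, 0.491, 1.559, -0, 1.092, -0.106], TCP at [171.42, -601.032, 404.761] pointing down, gripper open.
Joint ranges: [-3.1, 3.1], [-0.84, 2.19], [0.05, 2.79], [-1.13, 4.28], [0.06, 2.93], [-2.69, 2.69]. Speed limits (rad/s): [2.22, 2.22, 2.79, 3.14, 3.14, 3.14].

## Interface

Orientations are given as [roll, pitch, yaw] about the fixed x, y, z axes, in that order (R = Rz(yaw) Ry(pitch) Rx(roll)).
In Python, from cell import env, viewer gives the robot as it stands.
- The arm moves only by the tool play_rows, never from a script. Its argument "increments" is a list of rows, each an object of numbers: "dx", "dy", "dz": the shift along the tool's x, y, z in mm; "rx", "ry", "rz": the turn, a rotation vector about the tool's x, y, z in units of 6 degrees (1.0 is 6 degrees). A call has 1 to 8 rows; each row is the pose to reach, as a shift and turn from the pose measured when the call began, along the tool's axes at that moment; what a row does not reach only later rows make up. A row lasts 1/12 s, in which the tool goes at most 41.7 mm and 7.16 degrees, less where a joint would pass 70% of its speed; a pose out of reach is approached as far as the arm can. A call with a gripper value outside its range is refused whole. "fingers" is the opening, from 0 (shut) to 1 (fully open), set as the call begins (left out, the last holds). The fingers move at their own pace and stop on an object; the grip force is fixed at half the most. Time passes only in rows, so rows that repeat a pose let the fingers close. It gives the time, the measured TCP pose, the force and the opening at its end, in the units of the state.
- env.state(): the state, without advancing time (a new reading comes with each control period).
- viewer.read_camera(name): name is "side" or "top"; returns a dict with "image" (480x640x3 uint8, red, green, blue), "fx", "fy", "cx", "cy" (pixels), "k1" (the pictures are not rectified: a ray, as slopes to the right and down, at radius r is drawn at 1 + k1 r^2 times it, then the intrinsics apply), "rvec" (rotation vector, rad) and "tvec" (3), from world to camera coordinates, as OpenCV has them. Camera axes: x right, y down, z forward; pixel columns grow to the right and rows downward; lengths in mm; the calibration is good to about 2 mm. A picture is of the moment at which its call begins. There is no depth.
- env.job_done(): hands the job in, once; it reports no verdict.
The state is a dict: "t": time; "joints": joint angles; "qvel": joint speeds; "tau": joint torques, N m; "eef_pos": TCP position; "tcp_rot": TCP orientation; "ft_force": force on the tool from outside, world axes, zero at the start; "moment": the same for the moment, N m; "opening": opening from 0.0 (shut) to 1.0 (fully open).
Only numpy, scipy, OpenCV 4.12 (cv2) and the standard library are available. Lean on these libraries where they do the work, as an engineer would, in place of code of your own. Each camera call takes 0.05 s, during which the arm holds its last target.

## Working session

There is one attempt and no reset: what is moved stays moved. The work goes in short steps, Python scripts to look and compute and a tool call to move; the robot and the scene stay as the last step left them, time stands still between calls to the robot, and variables do not carry over. Pictures are saved under pics/ and viewed, and the job is handed in when it is done.

Besides the shell and the picture viewer there is one more tool, called by a JSON object that holds its "op" and its "data", one argument or row to a line. play_rows: Moves the arm, as the interface text tells. Its arguments: {"type":"object","properties":{"increments":{"type":"array","items":{"type":"object","properties":{"dx":{"type":"number"},"dy":{"type":"number"},"dz":{"type":"number"},"rx":{"type":"number"},"ry":{"type":"number"},"rz":{"type":"number"}}}},"fingers":{"type":"number"}},"required":["increments"]}

```bash
ls; mkdir -p pics; python3 - <<'E'
from cell import env, viewer
import cv2
print(env.state(), env.grasp_offset)
for n in("side","top"):
    c=viewer.read_camera(n); cv2.imwrite(f"pics/{n}0.png",c["image"][:,:,::-1]); print({k:v for k,v in c.items() if k!="image"})
E
```

```text
pics
{'t': 0.0, 'joints': array([-1.39861252e+00,  4.91588298e-01,  1.55945466e+00, -1.49178947e-05,
        1.09169036e+00, -1.05614351e-01]), 'qvel': array([-1.39617583e-03,  7.94061839e-04, -7.92754119e-05,  4.33376183e-04,
       -1.92394037e-04,  3.30552682e-06]), 'tau': array([-1.41870983e-04, -6.12638497e+01, -2.58178747e+01,  6.92774914e-02,
        4.82942036e-02, -1.20532204e-04]), 'eef_pos': array([ 171.40665859, -601.00727036,  404.14197471]), 'tcp_rot': array([-3.14045695e+00, -1.07090003e-04,  2.77804983e-01]), 'ft_force': array([ 0.44021546, -0.49769761,  0.19690518]), 'moment': array([-0.02076354,  0.01123947,  0.04312048]), 'opening': 1.0016170098355572} 171.3
{'fx': 483.4056486604972, 'fy': 483.4056486604972, 'cx': 308.94950359595975, 'cy': 240.33898212685915, 'k1': -0.08514714849101011, 'rvec': array([ 1.0623452 , -2.21393375,  1.18611403]), 'tvec': array([307.38572912, 292.00201016, 877.86381117])}
{'fx': 462.38188575335914, 'fy': 462.38188575335914, 'cx': 324.98492354086625, 'cy': 237.16972611315003, 'k1': 0.021856693373749864, 'rvec': array([ 2.13122169, -2.19309346,  0.12023542]), 'tvec': array([  22.46217924,  506.94855525, 1258.84778416])}
```

View pics/side0.png

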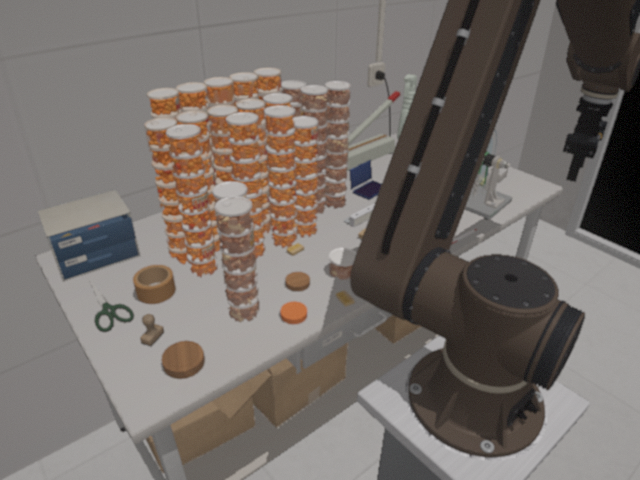

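View pics/top0.png

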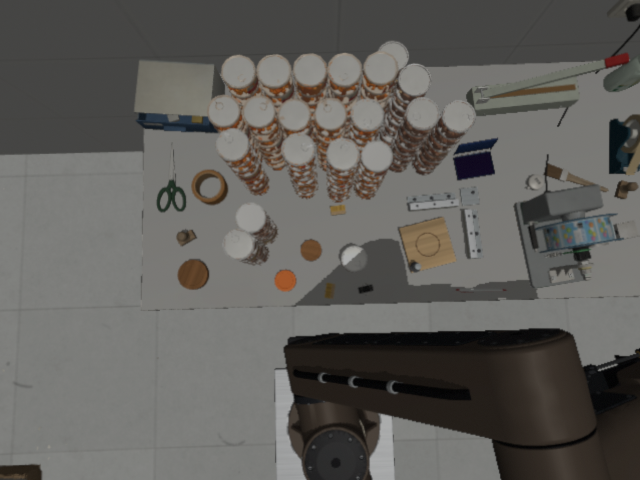

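The top view shows these disc look-alikes: brown small at (311,250), orange at (286,280), a larger brown one at (193,274), and a tape ring at (209,187). I choose the small brown one at (311,250). The can candidates are the lone can at (353,257) and the fixed stacks, with the nearest stacks at (240,245) and (250,217), so I choose (353,257). The sled is at (428,243) with its post at (414,266), and the fences are at (433,201) and (472,233). Next I take a close crop and measure.

```bash
cat > h.py <<'E'
from cell import env, viewer
import cv2, numpy as np
def cam(n):
    c=viewer.read_camera(n)
    K=np.array([[c["fx"],0,c["cx"]],[0,c["fy"],c["cy"]],[0,0,1.]]); D=np.array([c["k1"],0,0,0.])
    return c["image"],K,D,np.array(c["rvec"],float),np.array(c["tvec"],float)
def onplane(cm,px,z):
    im,K,D,rv,tv=cm
    p=cv2.undistortPoints(np.array(px,float).reshape(-1,1,2),K,D).reshape(-1,2)
    R=cv2.Rodrigues(rv)[0]; C=-R.T@tv
    d=np.c_[p,np.ones(len(p))]@R
    return C+d*((z-C[2])/d[:,2])[:,None]
def proj(cm,P):
    return cv2.projectPoints(np.array(P,float).reshape(-1,3),cm[3],cm[4],cm[1],cm[2])[0].reshape(-1,2)
def crop(cm,x0,y0,x1,y1,s,name):
    im=cm[0][y0:y1,x0:x1,::-1]
    cv2.imwrite(name,cv2.resize(im,None,fx=s,fy=s,interpolation=cv2.INTER_CUBIC))
E
python3 - <<'E'
from h import *
t=cam("top"); s=cam("side"); np.save('/tmp/t.npy',t[0]);np.save('/tmp/s.npy',s[0])
crop(t,270,180,500,310,3.4,"pics/tc.png")
crop(s,260,220,390,340,5,"pics/sc.png")
E
```

```text
(no output)
```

View pics/tc.png

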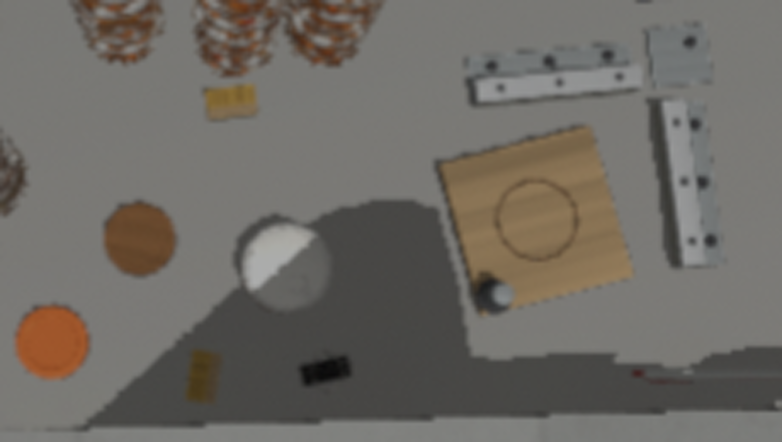

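View pics/sc.png

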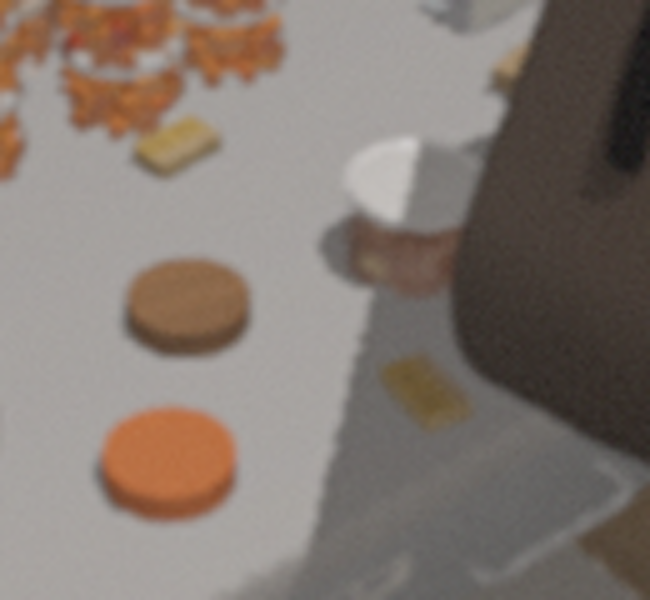

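The crop confirms the choices: disc at crop (139,239), lone can (284,265), sled with ring at (536,219), and post top at (501,294). The orange disc at (53,342) is left alone. Next I fit the positions.

```bash
python3 - <<'E'
from h import *
t=cam("top"); s=cam("side")
c2p=lambda L:[((x+.5)/3.4+270-.5,(y+.5)/3.4+180-.5) for x,y in L]
im=t[0]; hsv=cv2.cvtColor(im,cv2.COLOR_RGB2HSV)
for n,(x,y) in {"disc":(311,250),"big":(193,274)}.items():
    m=((hsv[...,1]>90)).astype(np.uint8)
    k,l=cv2.connectedComponents(m); cs,_=cv2.findContours((l==l[y,x]).astype(np.uint8),0,1)
    (cx,cy),(a,b),_=cv2.fitEllipse(cs[0]); W=onplane(t,[(cx,cy),(cx-a/2,cy),(cx+a/2,cy)],16)
    print(n,cx,cy,a,b,W[0],np.linalg.norm(W[2]-W[1]))
# disc side
hs=cv2.cvtColor(s[0],cv2.COLOR_RGB2HSV); 
print("disc side",onplane(s,[(260+188/5-.1,220+302/5-.4)],16))
# can lid
m=(im.min(2)>0)
print("can", onplane(t,c2p([(284,265),(238,265),(330,265),(284,220),(284,311)]),45))
print("sled corners"); C=onplane(t,c2p([(436,160),(590,126),(634,274),(480,314)]),18); print(C, [np.linalg.norm(C[i]-C[i-1]) for i in range(4)],C.mean(0))
print("ring",onplane(t,c2p([(537,219.5),(495,219),(578,219)]),18)); print("post",onplane(t,c2p([(501,294)]),63))
print("far inner",onplane(t,c2p([(477,104),(640,91)]),30)); print("side inner",onplane(t,c2p([(660,102),(682,266)]),30))
crop(t,395,175,495,275,6,"pics/j.png")
crop(t,330,235,380,285,12,"pics/can.png")
E
```

```text
disc 310.5621337890625 249.80850219726562 19.43159294128418 19.90440559387207 [474.34011248  49.38643324  16.        ] 54.48391701466121
big 192.70083618164062 274.10809326171875 28.27751922607422 29.4848575592041 [415.96523315 379.07572292  16.        ] 78.53625083053731
disc side [[470.34659074  52.19170472  16.        ]]
can [[ 447.14381413  -67.51539645   45.        ]
 [ 448.20035589  -30.54103243   45.        ]
 [ 446.08982159 -104.47370687   45.        ]
 [ 483.48044926  -68.80095508   45.        ]
 [ 410.2476765   -66.20720052   45.        ]]
sled corners
[[ 532.29184876 -197.78994829   18.        ]
 [ 556.96913238 -326.3078232    18.        ]
 [ 433.47132524 -355.17628309   18.        ]
 [ 404.31790938 -227.80128095   18.        ]] [np.float64(131.44584150444007), np.float64(130.86562764463963), np.float64(126.82703317932733), np.float64(130.66871403649128)] [ 481.76255394 -276.76883388   18.        ]
ring [[ 480.52268    -278.43433345   18.        ]
 [ 481.92232703 -243.99225411   18.        ]
 [ 479.97384134 -312.06835214   18.        ]]
post [[ 418.1376212  -236.92446951   63.        ]]
far inner [[ 576.15621453 -231.65660987   30.        ]
 [ 583.01109429 -365.7662933    30.        ]]
side inner [[ 573.37637854 -381.55662621   30.        ]
 [ 438.21044548 -390.9469449    30.        ]]
```

View pics/j.png

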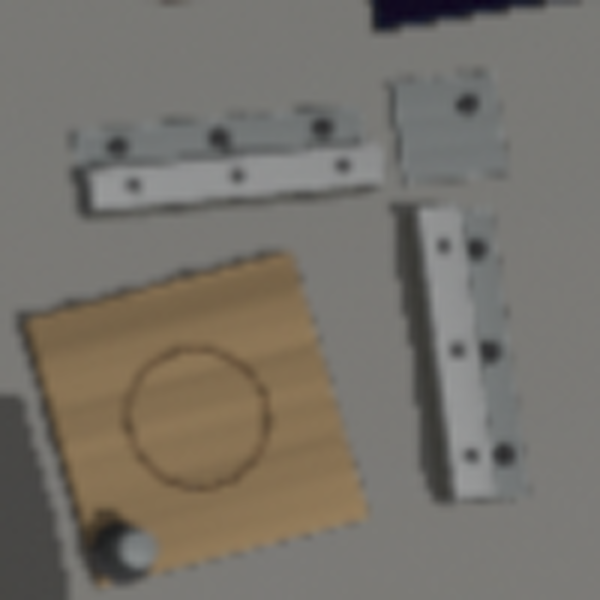

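View pics/can.png

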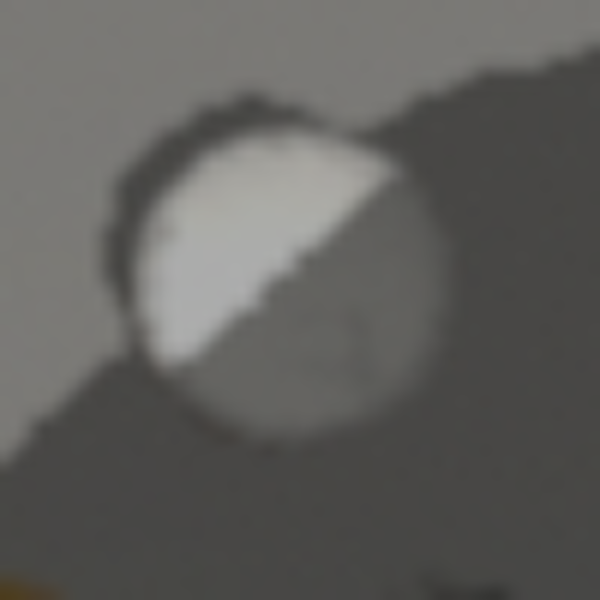

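```bash
cat >> h.py <<'E'
from scipy.spatial.transform import Rotation as Ro
def go(x,y,z,yaw):
    s=env.state(); R=Ro.from_euler('xyz',s["tcp_rot"]); d=R.inv().apply(np.array([x,y,z])-s["eef_pos"])
    T=Ro.from_euler('xyz',[np.pi,0,yaw]); r=(R.inv()*T).as_rotvec()/np.radians(6)
    print("t",s["t"],"pos",s["eef_pos"].round(1),"rot",s["tcp_rot"].round(3),"F",s["ft_force"].round(1),"op",round(s["opening"],3))
    print("d",d.round(1),"r",r.round(2),"rows",np.linalg.norm(d)/41.7,np.linalg.norm(r)*6/7.16)
E
python3 - <<'E'
from h import *
t=cam("top")
c6=lambda L:[((x+.5)/6+395-.5,(y+.5)/6+175-.5) for x,y in L]
print("can",onplane(t,[(353.96,257.96)],45))
print("ring",onplane(t,c6([(197,419)]),18))
F=onplane(t,c6([(93,211),(382,186)]),30);S=onplane(t,c6([(418,205),(455,500)]),30);print(F,S)
a=np.degrees(np.arctan2(F[0]-F[1],1)); 
d1=F[0]-F[1];d2=S[0]-S[1]; print("yaw",np.degrees(np.arctan2(-d1[0],d1[1])),np.degrees(np.arctan2(d2[1],d2[0])),np.linalg.norm(d1),np.linalg.norm(d2))
A=np.array([d1[:2],-d2[:2]]).T; k=np.linalg.solve(A,S[0][:2]-F[0][:2]); J=F[0][:2]+k[0]*d1[:2]; print("corner",J, np.linalg.norm(J-F[1][:2]),np.linalg.norm(J-S[0][:2]))
C=onplane(t,c6([(22,316),(292,252),(368,518),(98,583)]),18); print(C,C.mean(0))
go(400,-300,330,.22)
E
```

```text
can [[446.06552115 -69.62001765  45.        ]]
ring [[ 479.94457513 -277.92422271   18.        ]]
[[ 577.5178242  -232.1199575    30.        ]
 [ 585.32514446 -366.92930284   30.        ]] [[ 575.87053549 -383.06014179   30.        ]
 [ 438.10185156 -391.43832624   30.        ]]
yaw 3.3145134761702106 3.4800662885315377 135.03523184268482 138.02320183954572
corner [ 586.2228822  -382.43058021] 15.527251310911872 10.37147193269818
[[ 530.71973522 -198.75048139   18.        ]
 [ 557.31158548 -326.53374329   18.        ]
 [ 431.59138971 -354.5039142    18.        ]
 [ 405.00335784 -228.09415266   18.        ]] [ 481.15651706 -276.97057289   18.        ]
t 0.35 pos [ 171.4 -601.   404.6] rot [-3.141 -0.     0.278] F [ 0.5 -0.  -0.9] op 1.005
d [ 302.3 -226.8   74.7] r [-0.   -0.    0.55] rows 9.238464634333392 0.4628486146628105
```

{"op": "play_rows", "data": {
  "increments": [
    {"dx": 38,"dy": -28,"dz": 9,"rz": 0.07},
    {"dx": 76,"dy": -57,"dz": 18,"rz": 0.14},
    {"dx": 113,"dy": -85,"dz": 28,"rz": 0.2},
    {"dx": 151,"dy": -113,"dz": 37,"rz": 0.27},
    {"dx": 189,"dy": -142,"dz": 46,"rz": 0.34},
    {"dx": 227,"dy": -170,"dz": 56,"rz": 0.41},
    {"dx": 264,"dy": -198,"dz": 65,"rz": 0.48},
    {"dx": 302,"dy": -227,"dz": 75,"rz": 0.55}
  ],
  "fingers": 1.0
}}

```text
invalid input
```

```bash
python3 - <<'E'
from h import *
go(473,50,270,.22)
E
```

```text
t 0.35 pos [ 171.4 -601.   404.6] rot [-3.141 -0.     0.278] F [ 0.5 -0.  -0.9] op 1.005
d [ 468.5 -543.3  134.8] r [-0.   -0.    0.55] rows 17.505572036211017 0.4628486146628105
```

{"op": "play_rows", "data": {
  "increments": [
    {"dx": 38,"dy": -28,"dz": 9,"rx": 0,"ry": 0,"rz": 0.07},
    {"dx": 76,"dy": -57,"dz": 18,"rx": 0,"ry": 0,"rz": 0.14},
    {"dx": 113,"dy": -85,"dz": 28,"rx": 0,"ry": 0,"rz": 0.2},
    {"dx": 151,"dy": -113,"dz": 37,"rx": 0,"ry": 0,"rz": 0.27},
    {"dx": 189,"dy": -142,"dz": 46,"rx": 0,"ry": 0,"rz": 0.34},
    {"dx": 227,"dy": -170,"dz": 56,"rx": 0,"ry": 0,"rz": 0.41},
    {"dx": 264,"dy": -198,"dz": 65,"rx": 0,"ry": 0,"rz": 0.48},
    {"dx": 302,"dy": -227,"dz": 75,"rx": 0,"ry": 0,"rz": 0.55}
  ],
  "fingers": 1
}}

```text
t: 1.02
eef_pos: [369.8, -338.9, 339.9]
tcp_rot: [3.141, -0.0, 0.22]
ft_force: [1.1, -1.1, -0.5]
opening: 0.999
```

```bash
python3 - <<'E'
from h import *
go(473,50,270,.22)
E
```

```text
t 1.0167 pos [ 369.8 -338.9  339.9] rot [ 3.141 -0.     0.22 ] F [ 1.1 -1.1 -0.5] op 0.999
d [ 185.4 -357.1   69.8] r [ 0. -0. -0.] rows 9.79238696669557 0.0053198166353687635
```

{"op": "play_rows", "data": {
  "increments": [
    {"dx": 185,"dy": -357,"dz": 70,"rx": 0,"ry": 0,"rz": 0},
    {"dx": 185,"dy": -357,"dz": 70,"rx": 0,"ry": 0,"rz": 0},
    {"dx": 185,"dy": -357,"dz": 70,"rx": 0,"ry": 0,"rz": 0},
    {"dx": 185,"dy": -357,"dz": 70,"rx": 0,"ry": 0,"rz": 0},
    {"dx": 185,"dy": -357,"dz": 70,"rx": 0,"ry": 0,"rz": 0},
    {"dx": 185,"dy": -357,"dz": 70,"rx": 0,"ry": 0,"rz": 0},
    {"dx": 185,"dy": -357,"dz": 70,"rx": 0,"ry": 0,"rz": 0},
    {"dx": 185,"dy": -357,"dz": 70,"rx": 0,"ry": 0,"rz": 0}
  ],
  "fingers": 1
}}

```text
t: 1.68
eef_pos: [453.5, -21.1, 282.8]
tcp_rot: [3.141, -0.001, 0.219]
ft_force: [1.8, 0.1, -0.5]
opening: 0.999
```

```bash
python3 - <<'E'
from h import *
s=cam("side"); cv2.imwrite("pics/s2.png",s[0][:,:,::-1])
t=cam("top"); cv2.imwrite("pics/t2.png",t[0][:,:,::-1])
print(proj(s,[[480.5,-277.5,18],[446,-69.5,45],[473,50,16]]))
go(473,50,270,.22)
E
```

```text
[[390.42683514 230.81359287]
 [342.9245657  256.05206914]
 [297.55088643 279.10363276]]
t 1.7833 pos [453.8 -18.5 282.3] rot [-3.141  0.     0.226] F [-1.2 -1.  -0.1] op 1.004
d [ 34.  -62.5  12.3] r [-0.    0.    0.05] rows 1.7315844837950645 0.045550589071358706
```

View pics/s2.png

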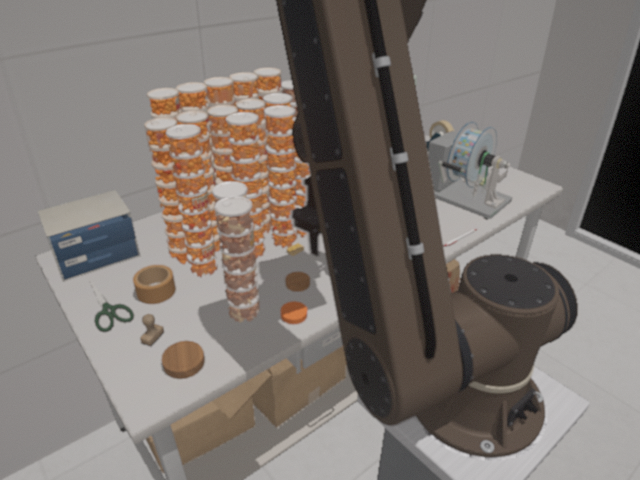

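View pics/t2.png

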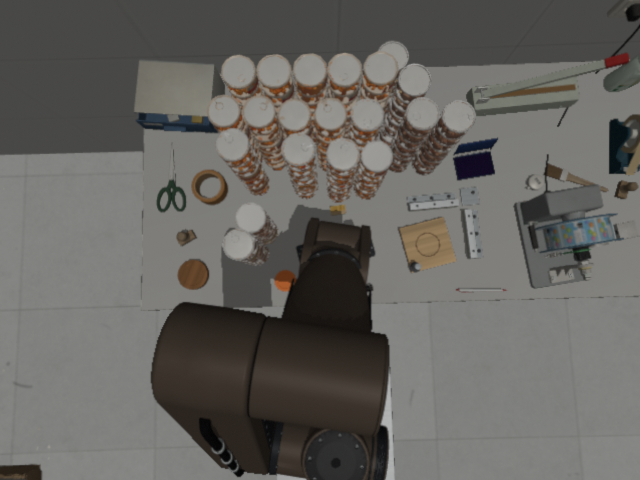

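{"op": "play_rows", "data": {
  "increments": [
    {"dx": 34,"dy": -62.5,"dz": 12,"rx": 0,"ry": 0,"rz": 0.05},
    {"dx": 34,"dy": -62.5,"dz": 12,"rx": 0,"ry": 0,"rz": 0.05},
    {"dx": 34,"dy": -62.5,"dz": 12,"rx": 0,"ry": 0,"rz": 0.05},
    {"dx": 34,"dy": -62.5,"dz": 12,"rx": 0,"ry": 0,"rz": 0.05},
    {"dx": 34,"dy": -62.5,"dz": 35,"rx": 0,"ry": 0,"rz": 0.05},
    {"dx": 34,"dy": -62.5,"dz": 50,"rx": 0,"ry": 0,"rz": 0.05}
  ],
  "fingers": 1
}}

```text
t: 2.28
eef_pos: [472.8, 48.9, 232.0]
tcp_rot: [3.141, -0.001, 0.22]
ft_force: [-0.2, -1.3, -0.1]
opening: 0.998
```

```bash
python3 - <<'E'
from h import *
s=cam("side"); crop(s,250,220,370,320,6,"pics/s3.png")
go(473,50,194,.22)
E
```

```text
t 2.3333 pos [472.4  48.7 229.8] rot [-3.141e+00  3.000e-03  2.190e-01] F [-1.5 -0.2 -2.6] op 1.003
d [ 1.  -1.1 35.8] r [-0.01  0.03 -0.01] rows 0.8603558354741637 0.023507305263351642
```

View pics/s3.png

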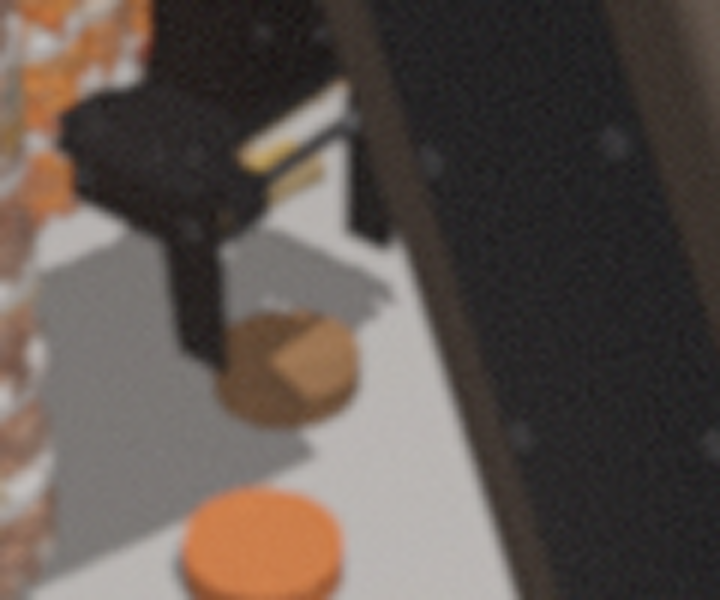

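The left finger tip is at crop (203,360) and the right one at (370,235). The disc lies between them at (288,365), so they straddle it.

{"op": "play_rows", "data": {
  "increments": [
    {"dx": 1,"dy": -1,"dz": 36,"rx": 0,"ry": 0,"rz": 0},
    {"dx": 1,"dy": -1,"dz": 36,"rx": 0,"ry": 0,"rz": 0},
    {"dx": 1,"dy": -1,"dz": 36,"rx": 0,"ry": 0,"rz": 0}
  ],
  "fingers": 1
}}

```text
t: 2.58
eef_pos: [473.3, 48.6, 193.3]
tcp_rot: [-3.14, 0.004, 0.218]
ft_force: [0.5, 0.1, 0.7]
opening: 0.997
```

{"op": "play_rows", "data": {
  "increments": [
    {"dx": 0,"dy": 0,"dz": 0,"rx": 0,"ry": 0,"rz": 0},
    {"dx": 0,"dy": 0,"dz": 0,"rx": 0,"ry": 0,"rz": 0},
    {"dx": 0,"dy": 0,"dz": 0,"rx": 0,"ry": 0,"rz": 0},
    {"dx": 0,"dy": 0,"dz": 0,"rx": 0,"ry": 0,"rz": 0},
    {"dx": 0,"dy": 0,"dz": 0,"rx": 0,"ry": 0,"rz": 0},
    {"dx": 0,"dy": 0,"dz": 0,"rx": 0,"ry": 0,"rz": 0}
  ],
  "fingers": 0.4
}}

```text
t: 3.08
eef_pos: [473.3, 48.6, 193.6]
tcp_rot: [-3.141, 0.004, 0.218]
ft_force: [-0.5, 0.9, -1.3]
opening: 0.635
```

```bash
python3 - <<'E'
from h import *
s=cam("side"); crop(s,250,220,370,320,6,"pics/s4.png")
go(473,50,194,.22)
E
```

```text
t 3.1333 pos [473.3  48.6 193.5] rot [-3.141  0.004  0.218] F [-1.5 -1.5  3.9] op 0.616
d [-0.  -1.4 -0.5] r [-0.01  0.04 -0.02] rows 0.035429900608444205 0.037330519452976836
```

View pics/s4.png

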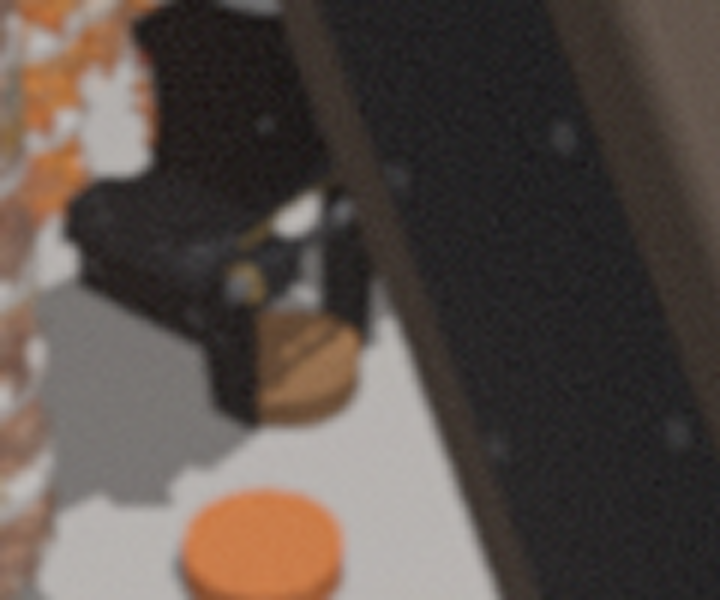

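The fingers hold the disc: opening 0.63 is about 60 mm. Lifting.

{"op": "play_rows", "data": {
  "increments": [
    {"dx": 0,"dy": 0,"dz": 0,"rx": 0,"ry": 0,"rz": 0},
    {"dx": 0,"dy": 0,"dz": 0,"rx": 0,"ry": 0,"rz": 0},
    {"dx": 0,"dy": 0,"dz": -25,"rx": 0,"ry": 0,"rz": 0},
    {"dx": 0,"dy": 0,"dz": -60,"rx": 0,"ry": 0,"rz": 0},
    {"dx": 0,"dy": 0,"dz": -95,"rx": 0,"ry": 0,"rz": 0},
    {"dx": 0,"dy": 0,"dz": -95,"rx": 0,"ry": 0,"rz": 0}
  ],
  "fingers": 0.4
}}

```text
t: 3.63
eef_pos: [474.3, 48.7, 293.4]
tcp_rot: [3.141, -0.003, 0.218]
ft_force: [1.4, -0.4, -1.4]
opening: 0.617
```

```bash
python3 - <<'E'
from h import *
s=cam("side"); crop(s,250,160,370,260,6,"pics/s5.png")
go(480.5,-277.5,285,.22)
E
```

```text
t 3.6833 pos [473.9  48.7 291.1] rot [ 3.141e+00 -1.000e-03  2.180e-01] F [-0.3  0.5 -1. ] op 0.613
d [-64.1 319.9   6.1] r [ 0.   -0.01 -0.02] rows 7.825795151428586 0.018920304339398265
```

View pics/s5.png

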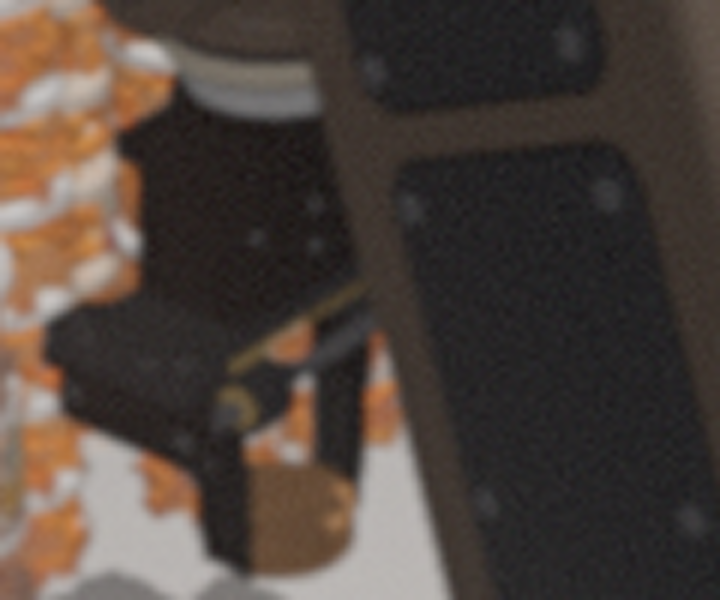

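The disc is held level in the fingers, at crop (300,520). Moving over the seat.

{"op": "play_rows", "data": {
  "increments": [
    {"dx": -64,"dy": 320,"dz": 6,"rx": 0,"ry": 0,"rz": 0},
    {"dx": -64,"dy": 320,"dz": 6,"rx": 0,"ry": 0,"rz": 0},
    {"dx": -64,"dy": 320,"dz": 6,"rx": 0,"ry": 0,"rz": 0},
    {"dx": -64,"dy": 320,"dz": 6,"rx": 0,"ry": 0,"rz": 0},
    {"dx": -64,"dy": 320,"dz": 6,"rx": 0,"ry": 0,"rz": 0},
    {"dx": -64,"dy": 320,"dz": 6,"rx": 0,"ry": 0,"rz": 0},
    {"dx": -64,"dy": 320,"dz": 6,"rx": 0,"ry": 0,"rz": 0},
    {"dx": -64,"dy": 320,"dz": 6,"rx": 0,"ry": 0,"rz": 0}
  ],
  "fingers": 0.4
}}

```text
t: 4.35
eef_pos: [480.1, -280.3, 283.7]
tcp_rot: [-3.141, -0.0, 0.217]
ft_force: [-0.2, 0.4, -1.3]
opening: 0.613
```

```bash
python3 - <<'E'
from h import *
go(480.5,-277.5,285,.22)
E
```

```text
t 4.35 pos [ 480.1 -280.3  283.7] rot [-3.141 -0.     0.217] F [-0.2  0.4 -1.3] op 0.613
d [ 1.  -2.6 -1.3] r [-0.01 -0.   -0.03] rows 0.07341020903017043 0.023229676246654823
```

{"op": "play_rows", "data": {
  "increments": [
    {"dx": 1,"dy": -2.6,"dz": 0,"rx": 0,"ry": 0,"rz": 0},
    {"dx": 1,"dy": -2.6,"dz": 0,"rx": 0,"ry": 0,"rz": 0},
    {"dx": 1,"dy": -2.6,"dz": 25,"rx": 0,"ry": 0,"rz": 0},
    {"dx": 1,"dy": -2.6,"dz": 45,"rx": 0,"ry": 0,"rz": 0},
    {"dx": 1,"dy": -2.6,"dz": 45,"rx": 0,"ry": 0,"rz": 0},
    {"dx": 1,"dy": -2.6,"dz": 45,"rx": 0,"ry": 0,"rz": 0}
  ],
  "fingers": 0.4
}}

```text
t: 4.85
eef_pos: [480.6, -276.4, 237.9]
tcp_rot: [-3.139, 0.002, 0.218]
ft_force: [0.2, -1.6, 0.2]
opening: 0.615
```

```bash
python3 - <<'E'
from h import *
s=cam("side"); crop(s,330,170,450,270,6,"pics/s6.png")
t=cam("top"); crop(t,380,190,480,290,6,"pics/t6.png")
go(480.5,-277.5,212.5,.22)
E
```

```text
t 4.95 pos [ 480.9 -276.9  239.4] rot [-3.141e+00 -1.000e-03  2.180e-01] F [-0.2  0.2 -0.2] op 0.615
d [-0.5  0.5 26.9] r [-0.   -0.01 -0.02] rows 0.6449270141049759 0.016496270456514753
```

View pics/s6.png

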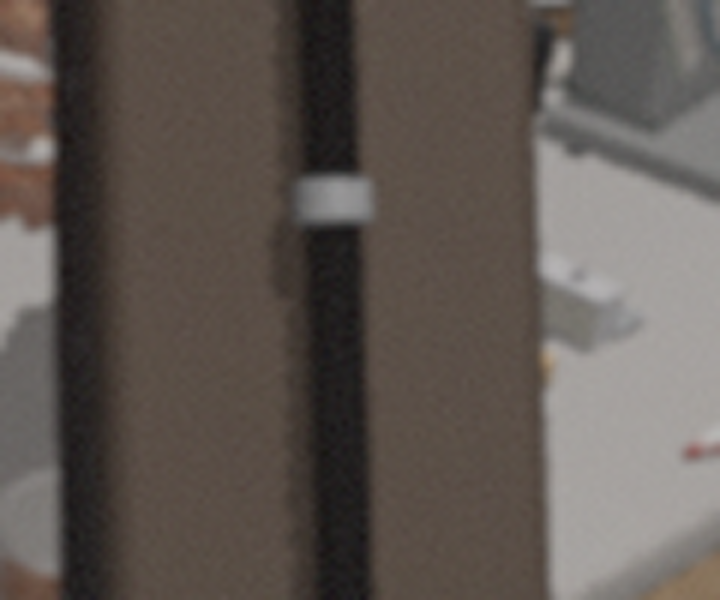

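View pics/t6.png

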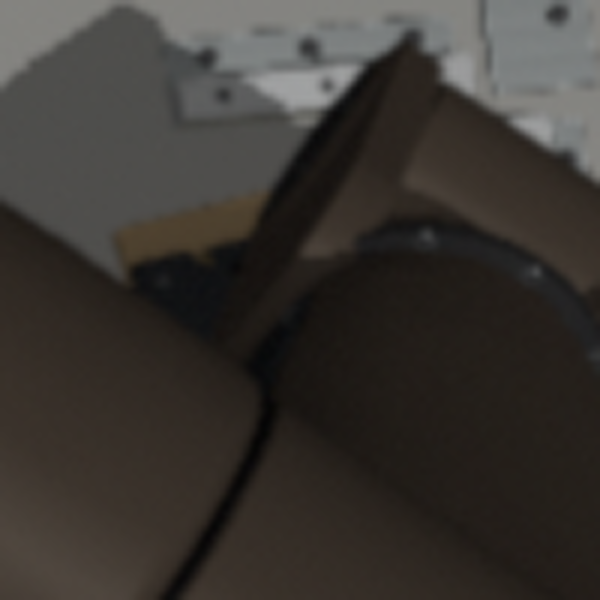

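Both views are hidden by the arm, so I lower by the arithmetic (contact at TCP z of about 211.5) and watch the force.

{"op": "play_rows", "data": {
  "increments": [
    {"dx": -0.5,"dy": 0.5,"dz": 15,"rx": 0,"ry": 0,"rz": 0},
    {"dx": -0.5,"dy": 0.5,"dz": 22,"rx": 0,"ry": 0,"rz": 0},
    {"dx": -0.5,"dy": 0.5,"dz": 26,"rx": 0,"ry": 0,"rz": 0},
    {"dx": -0.5,"dy": 0.5,"dz": 26.5,"rx": 0,"ry": 0,"rz": 0},
    {"dx": -0.5,"dy": 0.5,"dz": 26.5,"rx": 0,"ry": 0,"rz": 0}
  ],
  "fingers": 0.4
}}

```text
t: 5.37
eef_pos: [480.6, -277.4, 213.2]
tcp_rot: [-3.141, -0.001, 0.218]
ft_force: [0.9, -0.2, -0.8]
opening: 0.615
```

```bash
python3 - <<'E'
from h import *
go(480.5,-277.5,212,.22)
E
```

```text
t 5.3667 pos [ 480.6 -277.4  213.2] rot [-3.141e+00 -1.000e-03  2.180e-01] F [ 0.9 -0.2 -0.8] op 0.615
d [-0.1  0.   1.2] r [-0.   -0.01 -0.02] rows 0.028515982320366066 0.01612415973432246
```

{"op": "play_rows", "data": {
  "increments": [
    {"dx": 0,"dy": 0,"dz": 1.5,"rx": 0,"ry": 0,"rz": 0},
    {"dx": 0,"dy": 0,"dz": 2,"rx": 0,"ry": 0,"rz": 0},
    {"dx": 0,"dy": 0,"dz": 2,"rx": 0,"ry": 0,"rz": 0}
  ],
  "fingers": 0.4
}}

```text
t: 5.62
eef_pos: [480.7, -277.5, 211.6]
tcp_rot: [3.141, -0.001, 0.218]
ft_force: [0.7, 0.1, 1.0]
opening: 0.613
```

{"op": "play_rows", "data": {
  "increments": [
    {"dx": 0,"dy": 0,"dz": 0,"rx": 0,"ry": 0,"rz": 0},
    {"dx": 0,"dy": 0,"dz": 0,"rx": 0,"ry": 0,"rz": 0},
    {"dx": 0,"dy": 0,"dz": 0,"rx": 0,"ry": 0,"rz": 0},
    {"dx": 0,"dy": 0,"dz": -15,"rx": 0,"ry": 0,"rz": 0},
    {"dx": 0,"dy": 0,"dz": -40,"rx": 0,"ry": 0,"rz": 0},
    {"dx": 0,"dy": 0,"dz": -70,"rx": 0,"ry": 0,"rz": 0}
  ],
  "fingers": 0.8
}}

```text
t: 6.12
eef_pos: [480.4, -277.4, 281.2]
tcp_rot: [-3.139, 0.001, 0.218]
ft_force: [-0.6, 0.4, 0.6]
opening: 0.802
```

```bash
python3 - <<'E'
from h import *
go(446,-69.5,285,.22)
E
```

```text
t 6.1167 pos [ 480.4 -277.4  281.2] rot [-3.139e+00  1.000e-03  2.180e-01] F [-0.6  0.4  0.6] op 0.802
d [  11.4 -210.4   -3.4] r [-0.02  0.01 -0.02] rows 5.054357915146643 0.024596614423583976
```

{"op": "play_rows", "data": {
  "increments": [
    {"dx": 11,"dy": -210,"dz": -3,"rx": 0,"ry": 0,"rz": 0},
    {"dx": 11,"dy": -210,"dz": -3,"rx": 0,"ry": 0,"rz": 0},
    {"dx": 11,"dy": -210,"dz": -3,"rx": 0,"ry": 0,"rz": 0},
    {"dx": 11,"dy": -210,"dz": -3,"rx": 0,"ry": 0,"rz": 0},
    {"dx": 11,"dy": -210,"dz": -3,"rx": 0,"ry": 0,"rz": 0},
    {"dx": 11,"dy": -210,"dz": -3,"rx": 0,"ry": 0,"rz": 0},
    {"dx": 11,"dy": -210,"dz": -3,"rx": 0,"ry": 0,"rz": 0}
  ],
  "fingers": 1
}}

```text
t: 6.7
eef_pos: [445.4, -68.2, 284.9]
tcp_rot: [-3.139, 0.001, 0.222]
ft_force: [1.1, -0.3, 0.8]
opening: 0.996
```

```bash
python3 - <<'E'
from h import *
t=cam("top"); crop(t,380,190,480,290,6,"pics/t7.png"); np.save('/tmp/t7.npy',t[0])
s=cam("side"); cv2.imwrite("pics/s7.png",s[0][:,:,::-1])
go(446,-69.5,285,.22)
E
```

```text
t 6.8 pos [446.1 -70.4 284.8] rot [-3.14   0.     0.219] F [-0.1 -0.4 -0.1] op 1.001
d [ 0.1 -0.9 -0.2] r [-0.02  0.   -0.01] rows 0.021127673565045437 0.018034973705739064
```

View pics/t7.png

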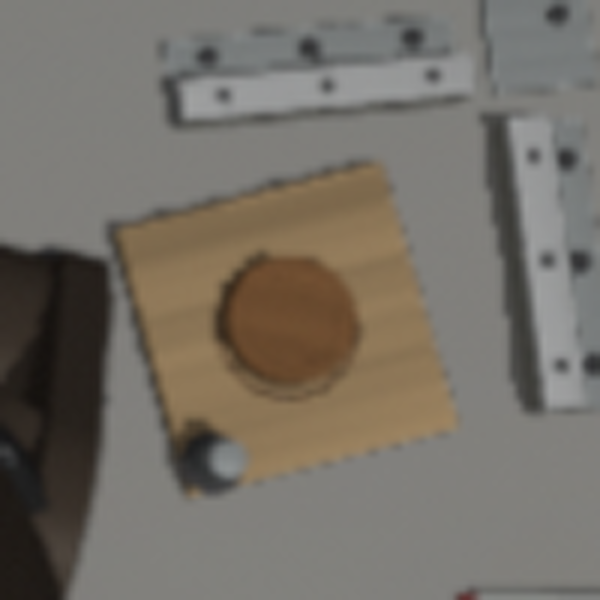

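View pics/s7.png

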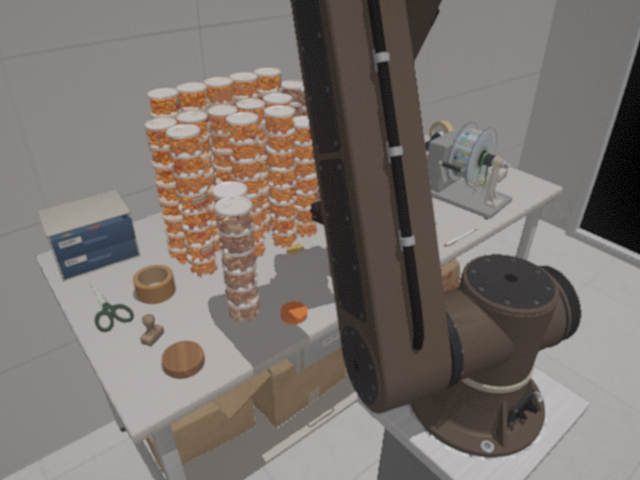

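The disc is on the sled at crop (291,320), with a crescent of the ring showing below it at (291,395). Next I measure the offset.

```bash
python3 - <<'E'
from h import *
t=list(cam("top")); im=t[0]
b=cv2.resize(im[190:290,380:480],None,fx=6,fy=6,interpolation=cv2.INTER_CUBIC)
c6=lambda L:[((x+.5)/6+380-.5,(y+.5)/6+190-.5) for x,y in L]
print(b[320,290],b[320,400],b[200,290],b[395,291])
m=((b[...,0]<135)&(b[...,0].astype(int)-b[...,2]>45)).astype(np.uint8); m[:, :160]=0
m=cv2.morphologyEx(m,cv2.MORPH_OPEN,np.ones((15,15)))
k,l,st,ce=cv2.connectedComponentsWithStats(m); i=l[320,290]; print(st[i],ce[i])
cs,_=cv2.findContours((l==i).astype(np.uint8),0,1); e=cv2.fitEllipse(max(cs,key=len));print(e)
o=b[:,:,::-1].copy(); cv2.ellipse(o,e,(0,255,0),1)
cc=[(110,227),(382,163),(458,428),(187,495)]
C=onplane(t,c6(cc),18); c=C.mean(0); print("sled",C.round(1).tolist(),c)
d=onplane(t,c6([e[0]]),34)[0]; print("disc",d,"off",d-c)
dm=onplane(t,c6([(e[0][0]-e[1][0]/2,e[0][1]),(e[0][0]+e[1][1]/2,e[0][1])]),34); print(dm[0]-dm[1])
ph=np.linspace(0,2*np.pi,200)
def px(P): return ((proj(t,P)-[380,190]+.5)*6-.5)
for q,z,r,col in((c,18,32.5,(255,0,0)),(np.array([480.3,-277.5,0]),18,32.5,(0,0,255))):
    P=np.c_[q[0]+r*np.cos(ph),q[1]+r*np.sin(ph),0*ph+z]; cv2.polylines(o,[px(P).astype(np.int32)],1,col,1)
cv2.imwrite("pics/o7.png",o)
E
```

```text
[110  77  49] [140 118  86] [127 107  78] [113  93  68]
[  230   253   131   136 14065] [295.9395663  319.58869534]
((296.1225280761719, 319.65228271484375), (128.72543334960938, 138.65423583984375), 141.91246032714844)
sled [[530.3, -197.8, 18.0], [556.8, -326.5, 18.0], [431.6, -354.5, 18.0], [404.1, -227.6, 18.0]] [ 480.69908193 -276.59752465   18.        ]
disc [ 482.68602114 -278.80213058   34.        ] off [ 1.98693921 -2.20460594 16.        ]
[ 1.75863167 61.37424704  0.        ]
```

View pics/o7.png

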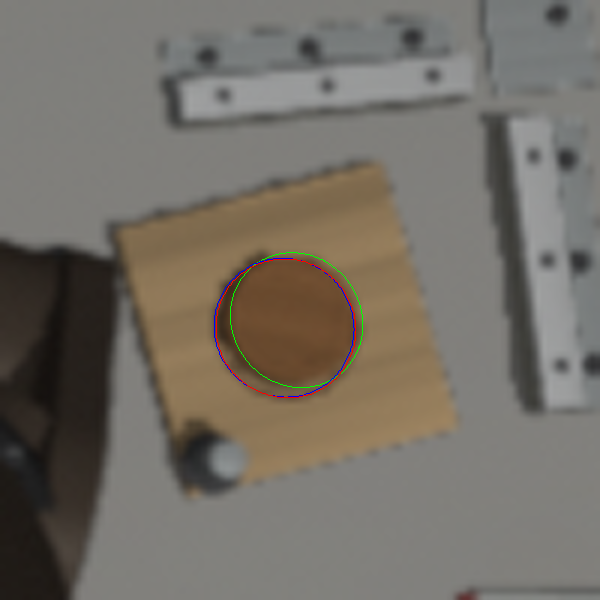

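The disc sits about 2 mm off, at (+2,-1.6) mm, so I'll re-centre it with a grip at 90°. First, since I'm above the can, I square the can along y with a grip and release. I'll grip it along x later.

{"op": "play_rows", "data": {
  "increments": [
    {"dx": 0,"dy": 0,"dz": 30,"rx": 0,"ry": 0,"rz": 0},
    {"dx": 0,"dy": 0,"dz": 60,"rx": 0,"ry": 0,"rz": 0},
    {"dx": 0,"dy": 0,"dz": 80,"rx": 0,"ry": 0,"rz": 0},
    {"dx": 0,"dy": 0,"dz": 84,"rx": 0,"ry": 0,"rz": 0},
    {"dx": 0,"dy": 0,"dz": 84,"rx": 0,"ry": 0,"rz": 0}
  ],
  "fingers": 1
}}

```text
t: 7.27
eef_pos: [446.1, -71.8, 199.7]
tcp_rot: [-3.138, 0.003, 0.216]
ft_force: [0.0, -0.0, -0.6]
opening: 0.999
```

{"op": "play_rows", "data": {
  "increments": [
    {"dx": 0,"dy": 0,"dz": 0,"rx": 0,"ry": 0,"rz": 0},
    {"dx": 0,"dy": 0,"dz": 0,"rx": 0,"ry": 0,"rz": 0},
    {"dx": 0,"dy": 0,"dz": 0,"rx": 0,"ry": 0,"rz": 0},
    {"dx": 0,"dy": 0,"dz": 0,"rx": 0,"ry": 0,"rz": 0},
    {"dx": 0,"dy": 0,"dz": 0,"rx": 0,"ry": 0,"rz": 0},
    {"dx": 0,"dy": 0,"dz": 0,"rx": 0,"ry": 0,"rz": 0}
  ],
  "fingers": 0.6
}}

```text
t: 7.77
eef_pos: [446.2, -71.8, 200.4]
tcp_rot: [-3.139, 0.001, 0.216]
ft_force: [-1.5, -0.8, 9.1]
opening: 0.728
```

```bash
python3 - <<'E'
from h import *
go(482,-276.5,285,1.79)
E
```

```text
t 7.7667 pos [446.2 -71.8 200.4] rot [-3.139e+00  1.000e-03  2.160e-01] F [-1.5 -0.8  9.1] op 0.728
d [ -9.  207.4 -85.1] r [-3.000e-02 -1.000e-02 -1.503e+01] rows 5.380766686610602 12.597707430319112
```

{"op": "play_rows", "data": {
  "increments": [
    {"dx": 0,"dy": 0,"dz": 0,"rx": 0,"ry": 0,"rz": 0},
    {"dx": 0,"dy": 0,"dz": 0,"rx": 0,"ry": 0,"rz": 0},
    {"dx": 0,"dy": 0,"dz": 0,"rx": 0,"ry": 0,"rz": 0},
    {"dx": 0,"dy": 0,"dz": -25,"rx": 0,"ry": 0,"rz": 0},
    {"dx": 0,"dy": 0,"dz": -60,"rx": 0,"ry": 0,"rz": 0},
    {"dx": 0,"dy": 0,"dz": -85,"rx": 0,"ry": 0,"rz": -1},
    {"dx": 0,"dy": 0,"dz": -85,"rx": 0,"ry": 0,"rz": -2},
    {"dx": 0,"dy": 0,"dz": -85,"rx": 0,"ry": 0,"rz": -3}
  ],
  "fingers": 1
}}

```text
t: 8.43
eef_pos: [446.4, -71.9, 286.9]
tcp_rot: [-3.141, -0.002, 0.535]
ft_force: [-1.2, 0.1, -1.2]
opening: 0.998
```

```bash
python3 - <<'E'
from h import *
go(482,-276.5,285,1.79)
E
```

```text
t 8.4333 pos [446.4 -71.9 286.9] rot [-3.141e+00 -2.000e-03  5.350e-01] F [-1.2  0.1 -1.2] op 0.998
d [-73.8 194.1   1.8] r [ 1.000e-02 -2.000e-02 -1.198e+01] rows 4.980302675531766 10.041022544559214
```

{"op": "play_rows", "data": {
  "increments": [
    {"dx": -74,"dy": 194,"dz": 2,"rx": 0,"ry": 0,"rz": -12},
    {"dx": -74,"dy": 194,"dz": 2,"rx": 0,"ry": 0,"rz": -12},
    {"dx": -74,"dy": 194,"dz": 2,"rx": 0,"ry": 0,"rz": -12},
    {"dx": -74,"dy": 194,"dz": 2,"rx": 0,"ry": 0,"rz": -12},
    {"dx": -74,"dy": 194,"dz": 2,"rx": 0,"ry": 0,"rz": -12},
    {"dx": -74,"dy": 194,"dz": 2,"rx": 0,"ry": 0,"rz": -12},
    {"dx": -74,"dy": 194,"dz": 2,"rx": 0,"ry": 0,"rz": -12},
    {"dx": -74,"dy": 194,"dz": 2,"rx": 0,"ry": 0,"rz": -12}
  ],
  "fingers": 0.85
}}

```text
t: 9.1
eef_pos: [481.5, -277.6, 284.3]
tcp_rot: [-3.141, -0.001, 1.504]
ft_force: [-1.0, -0.3, 0.7]
opening: 0.849
```

```bash
python3 - <<'E'
from h import *
t=cam("top"); crop(t,330,190,430,290,6,"pics/t8.png")
go(482,-276.5,285,1.79)
E
```

```text
t 9.15 pos [ 481.5 -277.1  284.4] rot [-3.141e+00 -1.000e-03  1.514e+00] F [ 0.1  0.4 -0.2] op 0.848
d [ 0.6  0.5 -0.6] r [-0.   -0.01 -2.64] rows 0.023210433930550896 2.2108647211518986
```

Now I finish the turn and go down to TCP z 214, which puts the tips at 24, above the plate at 18.

{"op": "play_rows", "data": {
  "increments": [
    {"dx": 0.5,"dy": 0.5,"dz": 0,"rx": 0,"ry": 0,"rz": -2.6},
    {"dx": 0.5,"dy": 0.5,"dz": 0,"rx": 0,"ry": 0,"rz": -2.6},
    {"dx": 0.5,"dy": 0.5,"dz": 0,"rx": 0,"ry": 0,"rz": -2.6},
    {"dx": 0.5,"dy": 0.5,"dz": 35,"rx": 0,"ry": 0,"rz": -2.6},
    {"dx": 0.5,"dy": 0.5,"dz": 60,"rx": 0,"ry": 0,"rz": -2.6},
    {"dx": 0.5,"dy": 0.5,"dz": 70,"rx": 0,"ry": 0,"rz": -2.6},
    {"dx": 0.5,"dy": 0.5,"dz": 71,"rx": 0,"ry": 0,"rz": -2.6},
    {"dx": 0.5,"dy": 0.5,"dz": 71,"rx": 0,"ry": 0,"rz": -2.6}
  ],
  "fingers": 0.85
}}

```text
t: 9.82
eef_pos: [482.2, -276.5, 213.5]
tcp_rot: [-3.141, -0.002, 1.785]
ft_force: [-0.3, 0.6, 0.8]
opening: 0.851
```

{"op": "play_rows", "data": {
  "increments": [
    {"dx": 0,"dy": 0,"dz": 0,"rx": 0,"ry": 0,"rz": 0},
    {"dx": 0,"dy": 0,"dz": 0,"rx": 0,"ry": 0,"rz": 0},
    {"dx": 0,"dy": 0,"dz": 0,"rx": 0,"ry": 0,"rz": 0},
    {"dx": 0,"dy": 0,"dz": 0,"rx": 0,"ry": 0,"rz": 0},
    {"dx": 0,"dy": 0,"dz": 0,"rx": 0,"ry": 0,"rz": 0},
    {"dx": 0,"dy": 0,"dz": -4,"rx": 0,"ry": 0,"rz": 0},
    {"dx": 0,"dy": 0,"dz": -6,"rx": 0,"ry": 0,"rz": 0}
  ],
  "fingers": 0.4
}}

```text
t: 10.4
eef_pos: [482.2, -276.5, 220.0]
tcp_rot: [-3.141, -0.002, 1.785]
ft_force: [0.4, 0.4, -1.1]
opening: 0.614
```

```bash
python3 - <<'E'
from h import *
t=cam("top"); crop(t,380,190,480,290,6,"pics/t9.png")
go(480.4,-275.7,212,1.79)
E
```

```text
t 10.45 pos [ 482.2 -276.6  220.2] rot [-3.142e+00 -1.000e-03  1.785e+00] F [ 0.4 -0.9  0.2] op 0.615
d [ 1.2 -1.6  8.2] r [-0.   -0.01 -0.05] rows 0.20273777901473333 0.042658320294245954
```

View pics/t9.png

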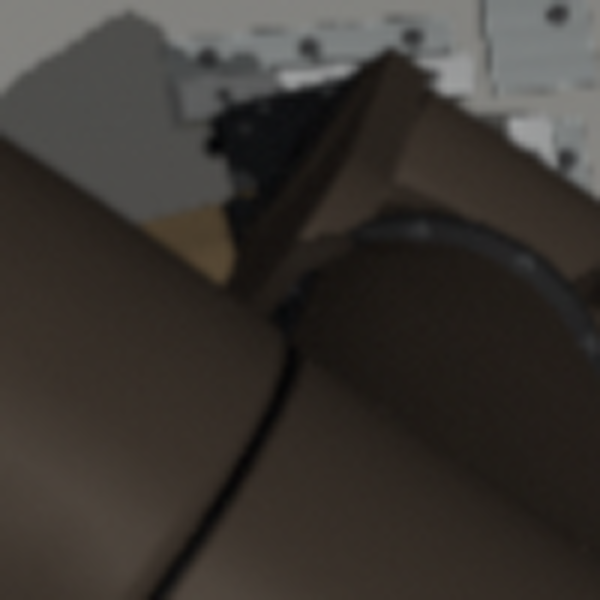

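{"op": "play_rows", "data": {
  "increments": [
    {"dx": 2,"dy": -1.4,"dz": 0,"rx": 0,"ry": 0,"rz": 0},
    {"dx": 2,"dy": -1.4,"dz": 3,"rx": 0,"ry": 0,"rz": 0},
    {"dx": 2,"dy": -1.4,"dz": 6,"rx": 0,"ry": 0,"rz": 0},
    {"dx": 2,"dy": -1.4,"dz": 7,"rx": 0,"ry": 0,"rz": 0},
    {"dx": 2,"dy": -1.4,"dz": 7,"rx": 0,"ry": 0,"rz": 0}
  ],
  "fingers": 0.4
}}

```text
t: 10.87
eef_pos: [480.4, -274.8, 213.5]
tcp_rot: [-3.142, -0.001, 1.785]
ft_force: [-1.9, 1.7, 11.1]
opening: 0.616
```

{"op": "play_rows", "data": {
  "increments": [
    {"dx": 0,"dy": 0,"dz": 0,"rx": 0,"ry": 0,"rz": 0},
    {"dx": 0,"dy": 0,"dz": 0,"rx": 0,"ry": 0,"rz": 0},
    {"dx": 0,"dy": 0,"dz": 0,"rx": 0,"ry": 0,"rz": 0},
    {"dx": 0,"dy": 0,"dz": -20,"rx": 0,"ry": 0,"rz": 0},
    {"dx": 0,"dy": 0,"dz": -50,"rx": 0,"ry": 0,"rz": 0},
    {"dx": 0,"dy": 0,"dz": -72,"rx": 0,"ry": 0,"rz": 0}
  ],
  "fingers": 0.8
}}

```text
t: 11.37
eef_pos: [480.5, -275.0, 286.5]
tcp_rot: [-3.141, -0.002, 1.785]
ft_force: [-0.8, -0.1, 0.6]
opening: 0.8
```

```bash
python3 - <<'E'
from h import *
go(446,-71.8,285,1.79)
E
```

```text
t 11.3667 pos [ 480.5 -275.   286.5] rot [-3.141e+00 -2.000e-03  1.785e+00] F [-0.8 -0.1  0.6] op 0.8
d [205.9   9.5   1.9] r [-0.   -0.02 -0.05] rows 4.942623903279031 0.042149507503711235
```

{"op": "play_rows", "data": {
  "increments": [
    {"dx": 206,"dy": 9.5,"dz": 2,"rx": 0,"ry": 0,"rz": 0},
    {"dx": 206,"dy": 9.5,"dz": 2,"rx": 0,"ry": 0,"rz": 0},
    {"dx": 206,"dy": 9.5,"dz": 2,"rx": 0,"ry": 0,"rz": 0},
    {"dx": 206,"dy": 9.5,"dz": 2,"rx": 0,"ry": 0,"rz": 0},
    {"dx": 206,"dy": 9.5,"dz": 2,"rx": 0,"ry": 0,"rz": 0},
    {"dx": 206,"dy": 9.5,"dz": 2,"rx": 0,"ry": 0,"rz": 0},
    {"dx": 206,"dy": 9.5,"dz": 2,"rx": 0,"ry": 0,"rz": 0}
  ],
  "fingers": 1
}}

```text
t: 11.95
eef_pos: [445.8, -70.1, 284.9]
tcp_rot: [-3.141, -0.002, 1.788]
ft_force: [0.5, -0.5, 0.6]
opening: 1.0
```

```bash
cat > meas.py <<'E'
from h import *
import sys
t=cam("top"); im=t[0]
b=cv2.resize(im[190:290,380:480],None,fx=6,fy=6,interpolation=cv2.INTER_CUBIC)
cv2.imwrite("pics/%s.png"%sys.argv[1],b[:,:,::-1])
c6=lambda L:[((x+.5)/6+380-.5,(y+.5)/6+190-.5) for x,y in L]
m=((b[...,0]<135)&(b[...,0].astype(int)-b[...,2]>45)).astype(np.uint8); m[:, :160]=0
m=cv2.morphologyEx(m,cv2.MORPH_OPEN,np.ones((15,15)))
k,l,st,ce=cv2.connectedComponentsWithStats(m); i=l[320,290]
cs,_=cv2.findContours((l==i).astype(np.uint8),0,1); e=cv2.fitEllipse(max(cs,key=len));print(st[i],e)
d=onplane(t,c6([e[0]]),34)[0]; print("disc",d)
# sled edges by line fits on wood mask
hs=cv2.cvtColor(b,cv2.COLOR_RGB2HSV); w=(hs[...,1]>70).astype(np.uint8); w[:,:100]=0
w=cv2.morphologyEx(w,cv2.MORPH_OPEN,np.ones((9,9)))
k,l,st,_=cv2.connectedComponentsWithStats(w); i=1+np.argmax(st[1:,4]); cs,_=cv2.findContours((l==i).astype(np.uint8),0,1)
r=cv2.minAreaRect(cv2.convexHull(max(cs,key=cv2.contourArea))); P=cv2.boxPoints(r); C=onplane(t,c6(P),18); print("sled",C.round(1).tolist(),C.mean(0).round(1),P.round().tolist())
E
python3 meas.py t10; python3 -c "
from h import *
go(446,-71.8,285,1.79)"
```

```text
[  225   260   135   131 13985] ((293.3201599121094, 324.97509765625), (129.4167938232422, 136.9425506591797), 117.14938354492188)
disc [ 480.26193064 -277.38323259   34.        ]
sled [[528.9, -199.0, 18.0], [559.8, -327.9, 18.0], [432.5, -354.2, 18.0], [402.1, -226.6, 18.0]] [ 480.8 -276.9   18. ] [[113.0, 230.0], [385.0, 157.0], [457.0, 426.0], [185.0, 499.0]]
t 12.0 pos [446.3 -71.3 284.9] rot [-3.142e+00 -2.000e-03  1.787e+00] F [1.  0.6 0. ] op 1.001
d [-0.4 -0.4 -0.1] r [-0.   -0.02 -0.03] rows 0.013454316583132873 0.028357549569244276
```

View pics/t10.png

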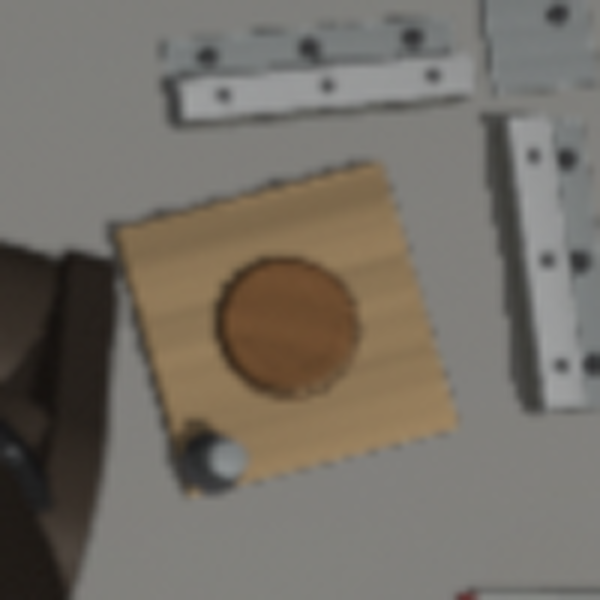

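The disc is now inside the ring at crop (290,325), within 1 mm of the sled centre. Now I grip the can along x.

{"op": "play_rows", "data": {
  "increments": [
    {"dx": -0.4,"dy": -0.2,"dz": 30,"rx": 0,"ry": 0,"rz": 0},
    {"dx": -0.4,"dy": -0.2,"dz": 60,"rx": 0,"ry": 0,"rz": 0},
    {"dx": -0.4,"dy": -0.2,"dz": 80,"rx": 0,"ry": 0,"rz": 0},
    {"dx": -0.4,"dy": -0.2,"dz": 85,"rx": 0,"ry": 0,"rz": 0},
    {"dx": -0.4,"dy": -0.2,"dz": 85,"rx": 0,"ry": 0,"rz": 0}
  ],
  "fingers": 1
}}

```text
t: 12.42
eef_pos: [446.3, -72.7, 198.7]
tcp_rot: [-3.139, -0.003, 1.785]
ft_force: [0.2, 0.5, -0.2]
opening: 0.997
```

{"op": "play_rows", "data": {
  "increments": [
    {"dx": 0,"dy": 0,"dz": 0,"rx": 0,"ry": 0,"rz": 0},
    {"dx": 0,"dy": 0,"dz": 0,"rx": 0,"ry": 0,"rz": 0},
    {"dx": 0,"dy": 0,"dz": 0,"rx": 0,"ry": 0,"rz": 0},
    {"dx": 0,"dy": 0,"dz": 0,"rx": 0,"ry": 0,"rz": 0},
    {"dx": 0,"dy": 0,"dz": 0,"rx": 0,"ry": 0,"rz": 0},
    {"dx": 0,"dy": 0,"dz": 0,"rx": 0,"ry": 0,"rz": 0},
    {"dx": 0,"dy": 0,"dz": 0,"rx": 0,"ry": 0,"rz": 0}
  ],
  "fingers": 0.5
}}

```text
t: 13.0
eef_pos: [446.4, -72.7, 199.5]
tcp_rot: [-3.14, -0.002, 1.785]
ft_force: [-1.2, -1.3, 7.6]
opening: 0.731
```

{"op": "play_rows", "data": {
  "increments": [
    {"dx": 0,"dy": 0,"dz": -20,"rx": 0,"ry": 0,"rz": 0},
    {"dx": 0,"dy": 0,"dz": -55,"rx": 0,"ry": 0,"rz": 0},
    {"dx": 0,"dy": 0,"dz": -95,"rx": 0,"ry": 0,"rz": 0},
    {"dx": 0,"dy": 0,"dz": -95,"rx": 0,"ry": 0,"rz": 0},
    {"dx": 0,"dy": 0,"dz": -95,"rx": 0,"ry": 0,"rz": 0}
  ],
  "fingers": 0.5
}}

```text
t: 13.42
eef_pos: [446.5, -72.8, 296.3]
tcp_rot: [3.139, 0.0, 1.786]
ft_force: [0.7, -0.4, -2.8]
opening: 0.733
```

```bash
python3 - <<'E'
from h import *
go(480.5,-275.9,295,1.79)
E
```

```text
t 13.4167 pos [446.5 -72.8 296.3] rot [3.139 0.    1.786] F [ 0.7 -0.4 -2.8] op 0.733
d [-205.7  -10.     1.3] r [ 0.03  0.   -0.04] rows 4.938741782872361 0.041913154628345
```

{"op": "play_rows", "data": {
  "increments": [
    {"dx": -206.6,"dy": -10,"dz": 1,"rx": 0,"ry": 0,"rz": 0},
    {"dx": -206.6,"dy": -10,"dz": 1,"rx": 0,"ry": 0,"rz": 0},
    {"dx": -206.6,"dy": -10,"dz": 1,"rx": 0,"ry": 0,"rz": 0},
    {"dx": -206.6,"dy": -10,"dz": 1,"rx": 0,"ry": 0,"rz": 0},
    {"dx": -206.6,"dy": -10,"dz": 1,"rx": 0,"ry": 0,"rz": 0},
    {"dx": -206.6,"dy": -10,"dz": 1,"rx": 0,"ry": 0,"rz": 0},
    {"dx": -206.6,"dy": -10,"dz": 1,"rx": 0,"ry": 0,"rz": 0},
    {"dx": -206.6,"dy": -10,"dz": 1,"rx": 0,"ry": 0,"rz": 0}
  ],
  "fingers": 0.5
}}

```text
t: 14.08
eef_pos: [480.3, -276.4, 293.8]
tcp_rot: [3.141, -0.002, 1.785]
ft_force: [0.8, -0.2, -1.3]
opening: 0.731
```

```bash
python3 - <<'E'
from h import *
go(480.5,-276.8,234,1.785)
E
```

```text
t 14.0833 pos [ 480.3 -276.4  293.8] rot [ 3.141e+00 -2.000e-03  1.785e+00] F [ 0.8 -0.2 -1.3] op 0.731
d [-0.6  0.1 59.8] r [ 0.01 -0.02  0.  ] rows 1.4330090510657227 0.018579244222121188
```

{"op": "play_rows", "data": {
  "increments": [
    {"dx": -0.5,"dy": 0,"dz": 25,"rx": 0,"ry": 0,"rz": 0},
    {"dx": -0.5,"dy": 0,"dz": 45,"rx": 0,"ry": 0,"rz": 0},
    {"dx": -0.5,"dy": 0,"dz": 54,"rx": 0,"ry": 0,"rz": 0},
    {"dx": -0.5,"dy": 0,"dz": 57,"rx": 0,"ry": 0,"rz": 0},
    {"dx": -0.5,"dy": 0,"dz": 58,"rx": 0,"ry": 0,"rz": 0},
    {"dx": -0.5,"dy": 0,"dz": 58,"rx": 0,"ry": 0,"rz": 0}
  ],
  "fingers": 0.5
}}

```text
t: 14.58
eef_pos: [480.6, -276.4, 236.2]
tcp_rot: [3.14, -0.002, 1.786]
ft_force: [-0.4, 0.2, -0.8]
opening: 0.736
```

```bash
python3 - <<'E'
from h import *
go(480.5,-276.8,233.5,1.785)
E
```

```text
t 14.5833 pos [ 480.6 -276.4  236.2] rot [ 3.140e+00 -2.000e-03  1.786e+00] F [-0.4  0.2 -0.8] op 0.736
d [-0.4 -0.2  2.7] r [ 0.01 -0.02  0.01] rows 0.06600886636760883 0.0188358750451996
```

{"op": "play_rows", "data": {
  "increments": [
    {"dx": -0.4,"dy": 0,"dz": 1.5,"rx": 0,"ry": 0,"rz": 0},
    {"dx": -0.4,"dy": 0,"dz": 2.5,"rx": 0,"ry": 0,"rz": 0},
    {"dx": -0.4,"dy": 0,"dz": 2.5,"rx": 0,"ry": 0,"rz": 0}
  ],
  "fingers": 0.5
}}

```text
t: 14.83
eef_pos: [480.8, -276.8, 234.2]
tcp_rot: [3.14, -0.001, 1.786]
ft_force: [0.6, -0.4, -2.0]
opening: 0.732
```

{"op": "play_rows", "data": {
  "increments": [
    {"dx": 0,"dy": 0,"dz": 0,"rx": 0,"ry": 0,"rz": 0},
    {"dx": 0,"dy": 0,"dz": 0,"rx": 0,"ry": 0,"rz": 0},
    {"dx": 0,"dy": 0,"dz": 0,"rx": 0,"ry": 0,"rz": 0},
    {"dx": 0,"dy": 0,"dz": 0,"rx": 0,"ry": 0,"rz": 0},
    {"dx": 0,"dy": 0,"dz": -15,"rx": 0,"ry": 0,"rz": 0},
    {"dx": 0,"dy": 0,"dz": -35,"rx": 0,"ry": 0,"rz": 0},
    {"dx": 0,"dy": 0,"dz": -70,"rx": 0,"ry": 0,"rz": 0},
    {"dx": 0,"dy": 0,"dz": -100,"rx": 0,"ry": 0,"rz": 0}
  ],
  "fingers": 0.95
}}

```text
t: 15.5
eef_pos: [480.5, -276.9, 335.4]
tcp_rot: [3.14, -0.002, 1.786]
ft_force: [0.9, 0.2, 0.7]
opening: 0.95
```

```bash
python3 - <<'E'
from h import *
go(440,-90,330,.845)
E
```

```text
t 15.5 pos [ 480.5 -276.9  335.4] rot [ 3.140e+00 -2.000e-03  1.786e+00] F [0.9 0.2 0.7] op 0.95
d [191.3   0.2   5.8] r [ 0.   -0.02  8.98] rows 4.588561317223755 7.527447321647481
```

{"op": "play_rows", "data": {
  "increments": [
    {"dx": 180,"dy": 0,"dz": 6,"rx": 0,"ry": 0,"rz": -7.5},
    {"dx": 180,"dy": 0,"dz": 6,"rx": 0,"ry": 0,"rz": -7.5},
    {"dx": 180,"dy": 0,"dz": 6,"rx": 0,"ry": 0,"rz": -7.5},
    {"dx": 180,"dy": 0,"dz": 6,"rx": 0,"ry": 0,"rz": -7.5},
    {"dx": 180,"dy": 0,"dz": 6,"rx": 0,"ry": 0,"rz": -7.5},
    {"dx": 180,"dy": 0,"dz": 6,"rx": 0,"ry": 0,"rz": -7.5},
    {"dx": 180,"dy": 0,"dz": 6,"rx": 0,"ry": 0,"rz": -7.5}
  ],
  "fingers": 0.95
}}

```text
t: 16.08
eef_pos: [441.9, -99.9, 330.1]
tcp_rot: [3.139, -0.0, 2.581]
ft_force: [0.1, 0.1, 0.5]
opening: 0.949
```

```bash
python3 meas.py t11; python3 - <<'E'
from h import *
go(418,-236,330,2.576)
E
```

```text
[     0      0    600    600 354499] ((299.5, 299.5), (708.7472534179688, 708.7472534179688), 0.0)
disc [ 491.96823166 -280.85604577   34.        ]
sled [[528.5, -195.8, 18.0], [559.4, -329.0, 18.0], [432.4, -354.2, 18.0], [402.0, -222.5, 18.0]] [ 480.5 -275.4   18. ] [[106.0, 231.0], [387.0, 158.0], [457.0, 426.0], [176.0, 500.0]]
t 16.1333 pos [ 442.1 -100.4  330. ] rot [ 3.139 -0.     2.578] F [0.  0.2 0. ] op 0.95
d [ -52.1 -127.5   -0.3] r [ 0.02 -0.    0.02] rows 3.3038659564782065 0.024023825828061722
```

View pics/t11.png

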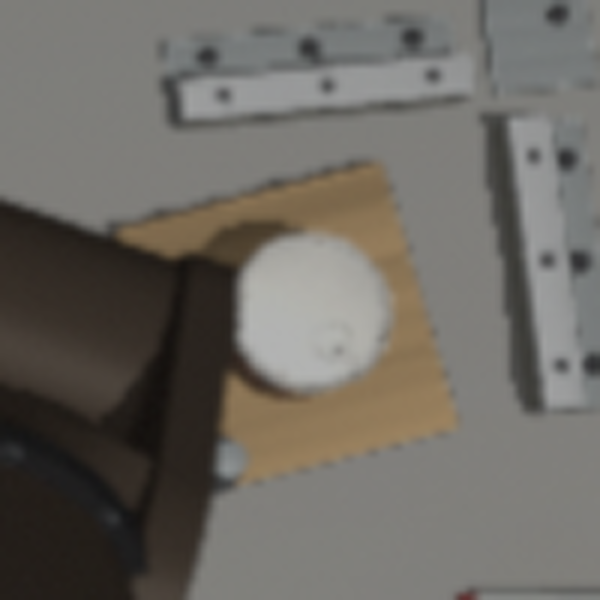

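The can stands upright on the disc, with its lid centred at about crop (312,311). Checking it against the disc.

```bash
cat > lid.py <<'E'
from h import *
import sys
t=cam("top"); x0,y0=int(sys.argv[1]),int(sys.argv[2])
b=cv2.resize(t[0][y0:y0+100,x0:x0+100],None,fx=6,fy=6,interpolation=cv2.INTER_CUBIC)
g=cv2.cvtColor(b,cv2.COLOR_RGB2HSV); m=((g[...,2]>int(sys.argv[3]))&(g[...,1]<30)).astype(np.uint8)
m=cv2.morphologyEx(m,cv2.MORPH_OPEN,np.ones((25,25)))
cs,_=cv2.findContours(m,0,1)
for c in cs:
    if len(c)<100: continue
    h=cv2.convexHull(c)
    e=cv2.minEnclosingCircle(h); f=cv2.fitEllipse(c)
    for q,r in (e,(f[0],sum(f[1])/4)):
        P=[(q[0]+.5)/6+x0-.5,(q[1]+.5)/6+y0-.5]; W=onplane(t,[P,[P[0]+r/6,P[1]]],79); print(np.round(q),r,W[0].round(1),"D",2*np.linalg.norm(W[1]-W[0]).round(1))
E
python3 lid.py 380 190 145
```

```text
[563. 390.] 18.768423080444336 [ 444.  -384.6   79. ] D 16.6
[563. 389.] 15.611400127410889 [ 444.1 -384.6   79. ] D 13.8
[554. 313.] 44.57868194580078 [ 478.1 -382.7   79. ] D 39.4
[553. 313.] 33.938899993896484 [ 478.1 -382.6   79. ] D 30.0
[313. 310.] 77.421875 [ 482.6 -276.4   79. ] D 68.6
[313. 311.] 74.19042587280273 [ 482.1 -276.3   79. ] D 65.8
[541. 208.] 42.08631896972656 [ 525.5 -380.1   79. ] D 37.4
[541. 209.] 31.96851634979248 [ 524.7 -379.9   79. ] D 28.4
[274.  91.] 42.617584228515625 [ 581.7 -264.5   79. ] D 38.2
[275.  91.] 32.554495334625244 [ 581.6 -264.7   79. ] D 29.2
[380.  82.] 42.43239974975586 [ 584.1 -311.7   79. ] D 38.0
[377.  82.] 33.329330921173096 [ 584.4 -310.7   79. ] D 29.8
```

The can is within about 2 mm of the disc centre, which is the camera's own accuracy. Now going to the post.

{"op": "play_rows", "data": {
  "increments": [
    {"dx": -52,"dy": -127.5,"dz": 0,"rx": 0,"ry": 0,"rz": 0},
    {"dx": -52,"dy": -127.5,"dz": 0,"rx": 0,"ry": 0,"rz": 0},
    {"dx": -52,"dy": -127.5,"dz": 0,"rx": 0,"ry": 0,"rz": 0},
    {"dx": -52,"dy": -127.5,"dz": 0,"rx": 0,"ry": 0,"rz": 0},
    {"dx": -52,"dy": -127.5,"dz": 0,"rx": 0,"ry": 0,"rz": 0},
    {"dx": -52,"dy": -127.5,"dz": 30,"rx": 0,"ry": 0,"rz": 0},
    {"dx": -52,"dy": -127.5,"dz": 50,"rx": 0,"ry": 0,"rz": 0}
  ],
  "fingers": 0.6
}}

```text
t: 16.77
eef_pos: [417.0, -235.6, 278.9]
tcp_rot: [3.139, 0.001, 2.57]
ft_force: [0.7, -0.8, -0.3]
opening: 0.603
```

```bash
python3 - <<'E'
from h import *
s=cam("side"); cv2.imwrite("pics/s12.png",s[0][:,:,::-1]); t=cam("top"); crop(t,360,190,480,290,6,"pics/t12.png")
go(418.3,-236,218,2.576)
E
```

```text
t 16.8667 pos [ 416.9 -235.1  277.6] rot [ 3.139 -0.005  2.571] F [-0.1  0.1  0.6] op 0.599
d [-2.  -0.2 59.6] r [ 0.03 -0.05 -0.05] rows 1.4296944654612258 0.06192450160344851
```

View pics/t12.png

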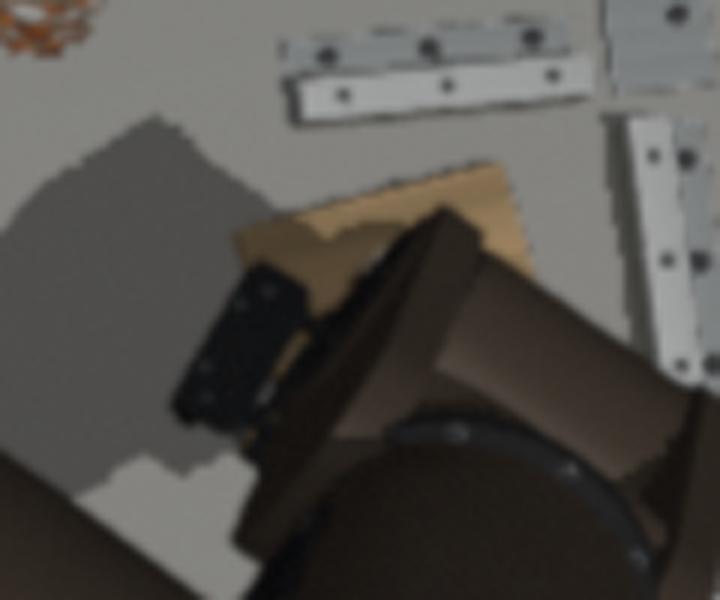

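View pics/s12.png

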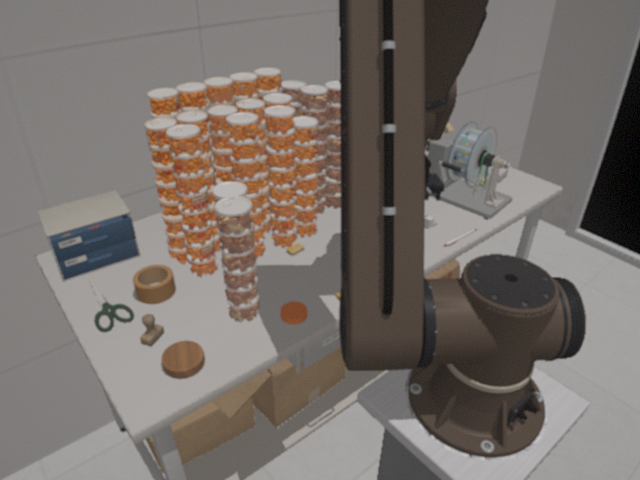

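The post is hidden in both views, so I descend on the measured point.

{"op": "play_rows", "data": {
  "increments": [
    {"dx": -2,"dy": 0,"dz": 15,"rx": 0,"ry": 0,"rz": 0},
    {"dx": -2,"dy": 0,"dz": 30,"rx": 0,"ry": 0,"rz": 0},
    {"dx": -2,"dy": 0,"dz": 45,"rx": 0,"ry": 0,"rz": 0},
    {"dx": -2,"dy": 0,"dz": 57,"rx": 0,"ry": 0,"rz": 0},
    {"dx": -2,"dy": 0,"dz": 59,"rx": 0,"ry": 0,"rz": 0},
    {"dx": -2,"dy": 0,"dz": 59,"rx": 0,"ry": 0,"rz": 0}
  ],
  "fingers": 0.6
}}

```text
t: 17.37
eef_pos: [418.8, -235.4, 219.0]
tcp_rot: [3.139, -0.006, 2.571]
ft_force: [-0.2, -0.2, 0.1]
opening: 0.6
```

{"op": "play_rows", "data": {
  "increments": [
    {"dx": 0,"dy": 0,"dz": 0,"rx": 0,"ry": 0,"rz": 0},
    {"dx": 0,"dy": 0,"dz": 0,"rx": 0,"ry": 0,"rz": 0},
    {"dx": 0,"dy": 0,"dz": 0,"rx": 0,"ry": 0,"rz": 0},
    {"dx": 0,"dy": 0,"dz": 0,"rx": 0,"ry": 0,"rz": 0}
  ],
  "fingers": 0.25
}}

```text
t: 17.7
eef_pos: [418.8, -235.4, 219.6]
tcp_rot: [3.139, -0.005, 2.571]
ft_force: [-0.3, -0.1, 0.3]
opening: 0.375
```

{"op": "play_rows", "data": {
  "increments": [
    {"dx": 0,"dy": 0,"dz": 0,"rx": 0,"ry": 0,"rz": 0},
    {"dx": 0,"dy": 0,"dz": 0,"rx": 0,"ry": 0,"rz": 0},
    {"dx": 0,"dy": 0,"dz": 0,"rx": 0,"ry": 0,"rz": 0},
    {"dx": 0,"dy": 0,"dz": 0,"rx": 0,"ry": 0,"rz": 0}
  ],
  "fingers": 0.05
}}

```text
t: 18.03
eef_pos: [418.8, -235.5, 219.8]
tcp_rot: [3.139, -0.004, 2.571]
ft_force: [-0.6, 0.4, 4.2]
opening: 0.188
```

```bash
python3 - <<'E'
from h import *
J=np.array([586.2,-382.4]); a=np.radians(3.4)
R=np.array([[np.cos(a),-np.sin(a)],[np.sin(a),np.cos(a)]]); p=J+R@[-65-52,65+52]; print("post home cam",p)
go(p[0],p[1]+1.4,219,2.576-.16)
E
```

```text
post home cam [ 462.46709442 -272.54478584]
t 18.0333 pos [ 418.8 -235.5  219.8] rot [ 3.139 -0.004  2.571] F [-0.6  0.4  4.2] op 0.188
d [-56.   -6.4   0.5] r [ 0.02 -0.04  1.48] rows 1.3514443154379943 1.2391451855003421
```

The post is gripped: 0.188 is about 18 mm. Now I slide it gently toward the corner, taking out the 9° of yaw on the way.

{"op": "play_rows", "data": {
  "increments": [
    {"dx": -1,"dy": -0.1,"dz": 0,"rx": 0,"ry": 0,"rz": 0.05},
    {"dx": -3,"dy": -0.3,"dz": 0,"rx": 0,"ry": 0,"rz": 0.15},
    {"dx": -6,"dy": -0.6,"dz": 0,"rx": 0,"ry": 0,"rz": 0.3},
    {"dx": -10,"dy": -1,"dz": 0,"rx": 0,"ry": 0,"rz": 0.5},
    {"dx": -14,"dy": -1.5,"dz": 0,"rx": 0,"ry": 0,"rz": 0.7},
    {"dx": -18,"dy": -2,"dz": 0,"rx": 0,"ry": 0,"rz": 0.9},
    {"dx": -21,"dy": -2.3,"dz": 0,"rx": 0,"ry": 0,"rz": 1.1},
    {"dx": -23,"dy": -2.5,"dz": 0,"rx": 0,"ry": 0,"rz": 1.2}
  ],
  "fingers": 0.05
}}

```text
t: 18.7
eef_pos: [437.3, -250.5, 219.8]
tcp_rot: [3.139, -0.004, 2.443]
ft_force: [-1.1, 2.7, 6.5]
opening: 0.183
```

```bash
python3 - <<'E'
from h import *
t=cam("top"); crop(t,380,180,500,280,6,"pics/t13.png")
go(462.5,-271.1,219.5,2.416)
E
```

```text
t 18.75 pos [ 437.5 -250.6  219.8] rot [ 3.139 -0.004  2.442] F [1.2 0.8 4. ] op 0.183
d [-32.3   0.4   0.2] r [ 0.02 -0.04  0.25] rows 0.7750083093919476 0.21342358146846832
```

View pics/t13.png

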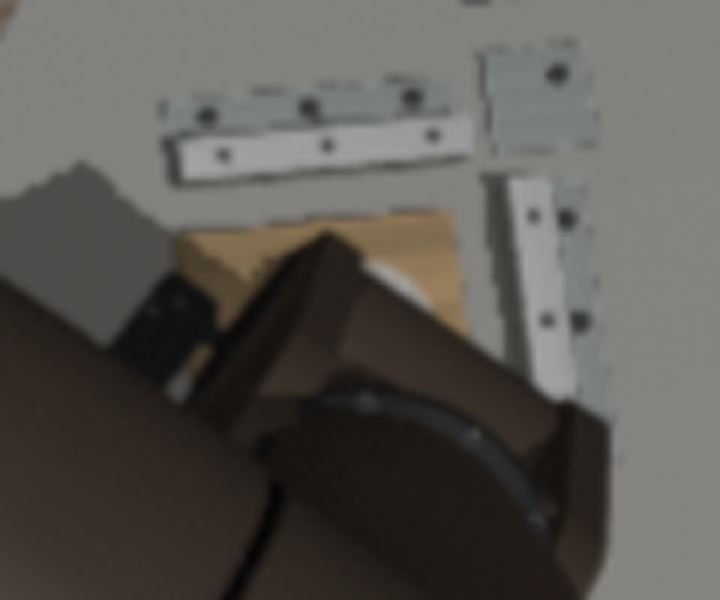

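The sled follows and turns. Its far edge runs from (180,237) to (447,208), nearly parallel to the fence at (180,180) to (470,155). Continuing.

{"op": "play_rows", "data": {
  "increments": [
    {"dx": -2,"dy": 0,"dz": 0,"rx": 0,"ry": 0,"rz": 0.05},
    {"dx": -5,"dy": 0,"dz": 0,"rx": 0,"ry": 0,"rz": 0.1},
    {"dx": -9,"dy": 0,"dz": 0,"rx": 0,"ry": 0,"rz": 0.15},
    {"dx": -13,"dy": 0,"dz": 0,"rx": 0,"ry": 0,"rz": 0.2},
    {"dx": -17,"dy": 0,"dz": 0,"rx": 0,"ry": 0,"rz": 0.25},
    {"dx": -20,"dy": 0,"dz": 0,"rx": 0,"ry": 0,"rz": 0.25},
    {"dx": -22,"dy": 0,"dz": 0,"rx": 0,"ry": 0,"rz": 0.25},
    {"dx": -23,"dy": 0,"dz": 0,"rx": 0,"ry": 0,"rz": 0.25}
  ],
  "fingers": 0.05
}}

```text
t: 19.42
eef_pos: [455.5, -265.8, 219.8]
tcp_rot: [3.139, -0.004, 2.415]
ft_force: [-2.1, 1.6, 6.9]
opening: 0.185
```

```bash
python3 - <<'E'
from h import *
t=cam("top"); crop(t,390,180,490,280,6,"pics/t14.png")
go(462.5,-271.1,219.5,2.416)
E
```

```text
t 19.4667 pos [ 455.6 -265.8  219.8] rot [ 3.139 -0.004  2.415] F [-0.6  0.7  5.7] op 0.183
d [-8.7  0.7  0.3] r [ 0.02 -0.03 -0.01] rows 0.20868583488655604 0.03415791925748144
```

View pics/t14.png

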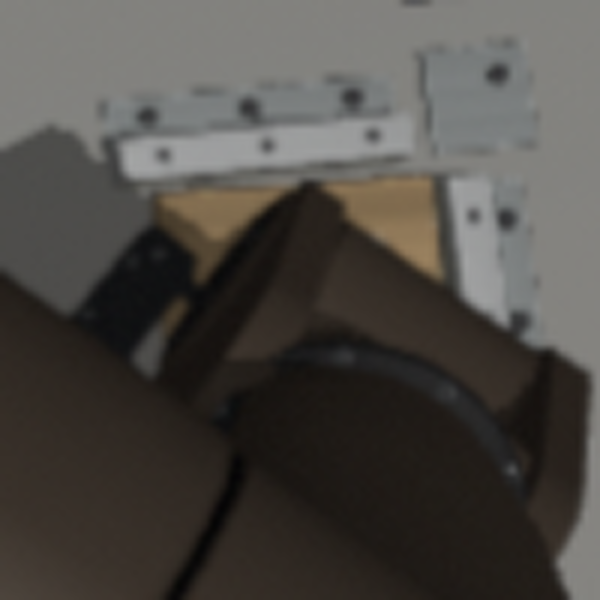

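About 6 mm is left on each side: far edge at (300,185) against the fence face at about (300,170), side gap at (443,230). Now I creep in with force readings.

{"op": "play_rows", "data": {
  "increments": [
    {"dx": -1.5,"dy": 0,"dz": 0,"rx": 0,"ry": 0,"rz": 0},
    {"dx": -3,"dy": 0,"dz": 0,"rx": 0,"ry": 0,"rz": 0},
    {"dx": -4.5,"dy": 0,"dz": 0,"rx": 0,"ry": 0,"rz": 0},
    {"dx": -6,"dy": 0,"dz": 0,"rx": 0,"ry": 0,"rz": 0}
  ],
  "fingers": 0.05
}}

```text
t: 19.8
eef_pos: [460.1, -269.8, 219.8]
tcp_rot: [3.14, -0.005, 2.415]
ft_force: [-3.0, 3.5, 7.9]
opening: 0.183
```

{"op": "play_rows", "data": {
  "increments": [
    {"dx": -1,"dy": 0,"dz": 0,"rx": 0,"ry": 0,"rz": 0},
    {"dx": -2,"dy": 0,"dz": 0,"rx": 0,"ry": 0,"rz": 0},
    {"dx": -3,"dy": 0,"dz": 0,"rx": 0,"ry": 0,"rz": 0}
  ],
  "fingers": 0.05
}}

```text
t: 20.05
eef_pos: [462.1, -271.4, 219.8]
tcp_rot: [3.14, -0.007, 2.415]
ft_force: [-5.6, 6.8, 10.4]
opening: 0.186
```

{"op": "play_rows", "data": {
  "increments": [
    {"dx": -1,"dy": 0,"dz": 0,"rx": 0,"ry": 0,"rz": 0},
    {"dx": -2,"dy": 0,"dz": 0,"rx": 0,"ry": 0,"rz": 0},
    {"dx": -2,"dy": 0,"dz": 0,"rx": 0,"ry": 0,"rz": 0}
  ],
  "fingers": 0.05
}}

```text
t: 20.3
eef_pos: [462.9, -272.4, 219.8]
tcp_rot: [3.14, -0.011, 2.415]
ft_force: [-8.8, 4.1, 11.7]
opening: 0.182
```

```bash
python3 - <<'E'
from h import *
t=cam("top"); crop(t,390,180,490,280,6,"pics/t15.png")
go(462.5,-271.1,219.5,2.416)
E
```

```text
t 20.35 pos [ 462.9 -272.4  219.8] rot [ 3.14  -0.011  2.415] F [-8.6  4.2 11. ] op 0.183
d [1.1 0.7 0.3] r [ 0.01 -0.1  -0.01] rows 0.03230888765520189 0.08615373954760303
```

View pics/t15.png

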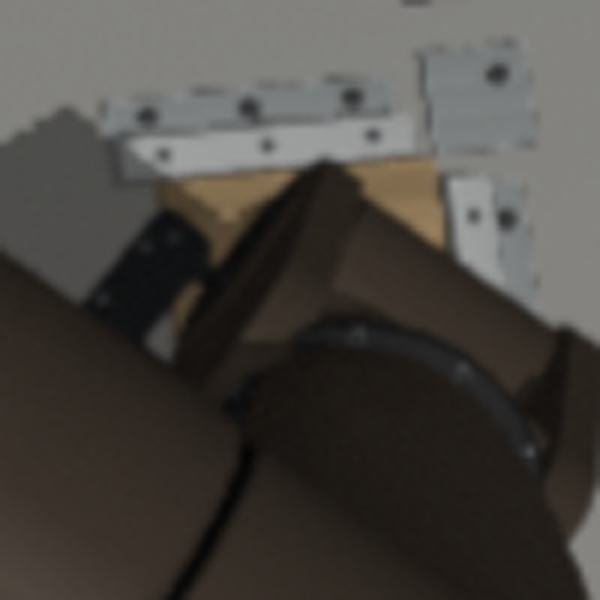

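{"op": "play_rows", "data": {
  "increments": [
    {"dx": -1.2,"dy": -0.6,"dz": 0,"rx": 0,"ry": 0,"rz": 0},
    {"dx": -2.4,"dy": -1.2,"dz": 0,"rx": 0,"ry": 0,"rz": 0},
    {"dx": -2.4,"dy": -1.2,"dz": 0,"rx": 0,"ry": 0,"rz": 0},
    {"dx": -2.4,"dy": -1.2,"dz": 0,"rx": 0,"ry": 0,"rz": 0}
  ],
  "fingers": 0.05
}}

```text
t: 20.68
eef_pos: [463.5, -273.4, 219.7]
tcp_rot: [3.139, -0.015, 2.415]
ft_force: [-2.9, 15.1, 11.8]
opening: 0.181
```

```bash
python3 - <<'E'
from h import *
t=cam("top"); crop(t,390,180,490,280,6,"pics/t16.png")
s=cam("side"); crop(s,360,190,480,290,6,"pics/s16.png")
go(462.5,-271.1,219.5,2.416)
E
```

```text
t 20.7833 pos [ 463.5 -273.4  219.7] rot [ 3.139 -0.015  2.415] F [-2.6 15.4 12.5] op 0.185
d [2.3 1.1 0.2] r [ 0.02 -0.15 -0.01] rows 0.06042525564531182 0.12342443361518535
```

View pics/t16.png

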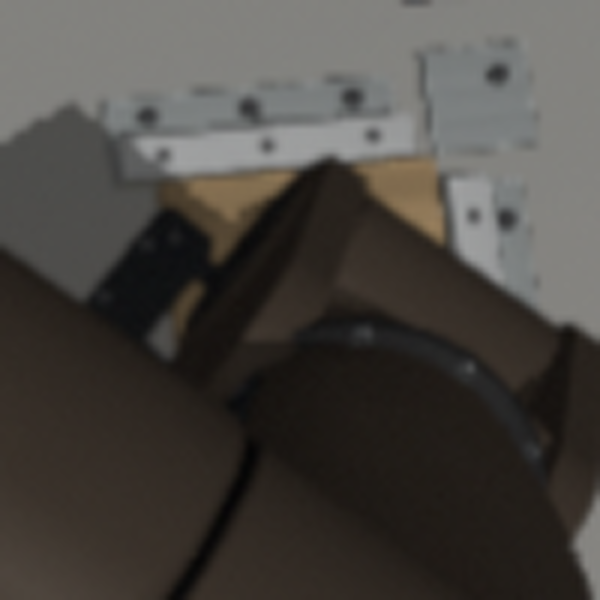

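View pics/s16.png

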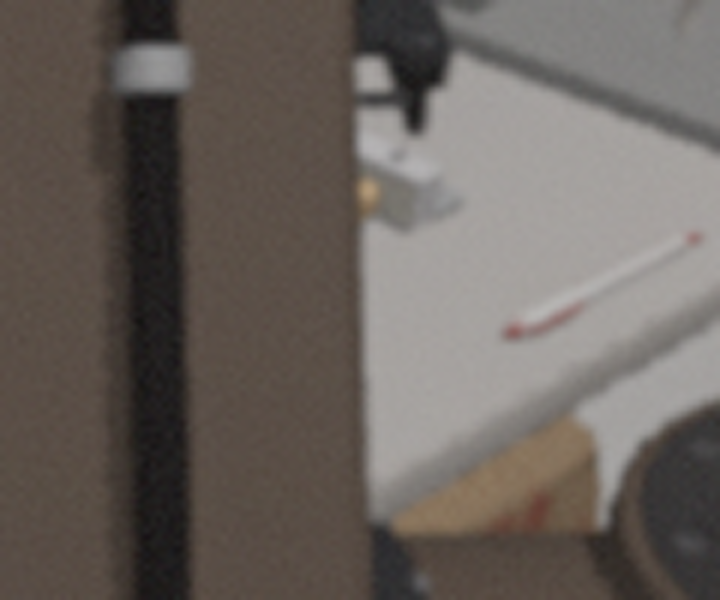

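Both edges now bear, with forces of about -3 N in x and +15 N in y, and the wrist has tilted 0.9°. I take out the tilt and balance the push.

{"op": "play_rows", "data": {
  "increments": [
    {"dx": 0,"dy": 0.4,"dz": 0,"rx": 0,"ry": -0.08,"rz": 0},
    {"dx": 0,"dy": 0.8,"dz": 0,"rx": 0,"ry": -0.15,"rz": 0},
    {"dx": 0,"dy": 0.8,"dz": 0,"rx": 0,"ry": -0.15,"rz": 0},
    {"dx": 0,"dy": 0.8,"dz": 0,"rx": 0,"ry": -0.15,"rz": 0}
  ],
  "fingers": 0.05
}}

```text
t: 21.12
eef_pos: [462.6, -272.1, 219.7]
tcp_rot: [3.14, -0.006, 2.415]
ft_force: [-16.6, 5.2, 16.1]
opening: 0.183
```

```bash
python3 - <<'E'
from h import *
go(462.5,-271.1,219.5,2.416); s=env.state(); print(s["moment"], s["qvel"])
E
```

```text
t 21.1167 pos [ 462.6 -272.1  219.7] rot [ 3.14  -0.006  2.415] F [-16.6   5.2  16.1] op 0.183
d [0.7 0.7 0.2] r [ 0.01 -0.06 -0.01] rows 0.024033458818937474 0.04965148515947358
[0.95554641 2.38928865 0.01218459] [-0.00067542 -0.00050686 -0.00051264  0.00147698  0.00078523 -0.00160874]
```

{"op": "play_rows", "data": {
  "increments": [
    {"dx": -1.6,"dy": -0.1,"dz": 0,"rx": 0,"ry": -0.06,"rz": 0},
    {"dx": -1.8,"dy": -0.1,"dz": 0,"rx": 0,"ry": -0.06,"rz": 0},
    {"dx": -1.8,"dy": -0.1,"dz": 0,"rx": 0,"ry": -0.06,"rz": 0},
    {"dx": -1.8,"dy": -0.1,"dz": 0,"rx": 0,"ry": -0.06,"rz": 0}
  ],
  "fingers": 0.05
}}

```text
t: 21.45
eef_pos: [462.6, -272.2, 219.7]
tcp_rot: [3.141, -0.006, 2.414]
ft_force: [-11.7, 11.1, 16.3]
opening: 0.18
```

```bash
python3 - <<'E'
from h import *
go(462.5,-271.1,219.5,2.416); s=env.state(); print(s["moment"])
E
```

```text
t 21.45 pos [ 462.6 -272.2  219.7] rot [ 3.141 -0.006  2.414] F [-11.7  11.1  16.3] op 0.18
d [0.8 0.7 0.2] r [ 0.01 -0.06 -0.02] rows 0.025807799795565814 0.05342860036837839
[ 1.91190487  1.79807644 -0.00559047]
```

The push is balanced, about 11.5 N on each fence. Final visual check while it holds.

```bash
python3 - <<'E'
from h import *
t=cam("top"); crop(t,400,190,480,250,9,"pics/t17.png"); 
J=np.array([586.2,-382.4]); a=np.radians(3.4); R=np.array([[np.cos(a),-np.sin(a)],[np.sin(a),np.cos(a)]])
P=[list(J+R@q)+[18] for q in ([0,0],[0,130],[-130,0])]; print(((proj(t,P)-[400,190]+.5)*9-.5).round())
Q=list(J+R@np.array([-65,65]))
ph=np.linspace(0,6.283,12); print(((proj(t,[[Q[0]+35*np.cos(u),Q[1]+35*np.sin(u),79] for u in ph])-[400,190]+.5)*9).round().tolist())
go(462.5,-271.1,219.5,2.416)
E
```

```text
[[567. 147.]
 [153. 183.]
 [618. 559.]]
[[429.0, 228.0], [366.0, 248.0], [325.0, 299.0], [320.0, 365.0], [351.0, 424.0], [409.0, 458.0], [476.0, 456.0], [529.0, 419.0], [553.0, 358.0], [540.0, 293.0], [493.0, 245.0], [429.0, 228.0]]
t 21.5 pos [ 462.7 -272.1  219.7] rot [ 3.141 -0.006  2.414] F [-11.9  11.1  16.4] op 0.186
d [0.8 0.7 0.2] r [ 0.01 -0.06 -0.02] rows 0.02561944016994107 0.053019523780624536
```

View pics/t17.png

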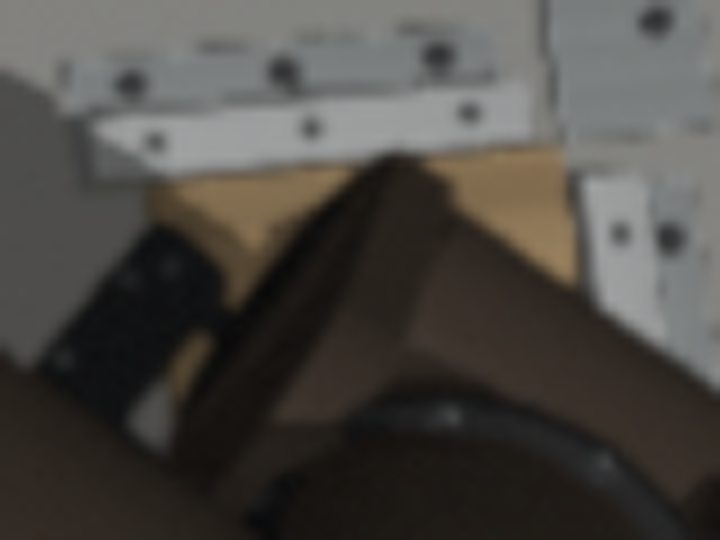

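The sled corner appears at crop (565,147) against (567,147) expected when home. The far-left corner is at (150,180) against (153,183), so the sled is seated. The can is hidden under the wrist. Handing in.

```bash
python3 - <<'E'
from h import *
print(env.job_done()); s=env.state(); print(s["t"],s["ft_force"],s["eef_pos"])
E
```

```text
the job is handed in; nothing more can be done
None
the job is handed in; nothing more can be done
```

I made up the pack and pressed the sled home, and handed the job in at about 21.5 s with the arm still pushing against both fences.

- **Disc:** I laid it in the ring, found it about 2.5 mm off, and re-gripped it at 90° to mend that. The second look put it within about 1 mm of the sled's centre.
- **Can:** I stood it on the disc and let go. The overhead camera put it about 2 mm from the disc's centre, which is no better than the calibration. The arm's own positions put it within about 1 mm.
- **Sled:** I gripped the post, turned the sled about 9°, and slid it slowly into the corner. The last reading was about 12 N toward the far fence and 11 N toward the side fence, with about 16 N downward. The two visible sled corners matched the expected home position within about half a pixel (about 1 mm).

**Not confirmed:** the wrist hid the can and disc from both cameras in the final pose. Their centring was last fully seen before the slide, and only a sliver of the lid was visible on the way. The wrist was tilted about 0.35° under the push.

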